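# Stow the kitchen cart before it is rolled away

## Robot

A 6-joint arm with a two-finger parallel gripper is mounted at the origin on the work surface. World frame = base frame: x ahead of the robot, y to its left, z up, the work surface at z = 0. Lengths are in m, angles in rad, forces in N, time in s.
With the tool pointing down it reaches from about 0.275 to 1 m from the base axis. Payload 8.4 kg.
Tool frame: the origin (TCP) lies midway between the tips of the shut fingers; the grasp point (between the pads) lies 19 mm behind it; z points along the fingers, y is the line along which they close (so a half turn about z gives the same grasp; the last joint's range is limited). The gripper opens to 85 mm and grips with 20 to 120 N. Pads are 22 mm wide; open, the fingers measure 114 mm over their backs; the gripper's body (76 mm by 85 mm) begins 54 mm behind the grasp point. The pads swing forward as they close: fully open they stand 13 mm farther back than shut.
Start: joints at [-1.153, 0.353, 1.633, -0, 1.155, -0.002], TCP at [0.255, -0.571, 0.231] pointing down, gripper open.
Joint ranges: [-2.63, 2.63], [-0.92, 2.1], [0.06, 2.66], [-1.3, 4.44], [0, 2.69], [-3.02, 3.02]. Speed limits (rad/s): [2.22, 2.22, 2.79, 3.14, 3.14, 3.14].

## Interface

Orientations are given as a unit quaternion [w, x, y, z].
In Python, from plant import arm gives the robot as it stands.
- The arm moves only by the shell command python3 -m crank 'ROWS' [FORCE]. ROWS is JSON, a list that holds one entry, the list of rows, each a list of 7 numbers: the turn, a rotation vector about the tool's x, y, z each as a share of 0.5 rad, from -1 to 1, then the shift along the tool's x, y, z each as a share of 300 mm, from -1 to 1, then the finger opening in mm, from 0 to 85.4. In form: [[[rx, ry, rz, dx, dy, dz, gripper], ...]]. A call has 1 to 10 rows; each row shifts and turns the commanded pose from where the row before left it, along the tool's axes as they then stand; what a row does not reach is not made up. A row lasts 1/10 s, in which the tool goes at most 50 mm and 8.59 degrees, less where a joint would pass 70% of its speed; a pose out of reach is approached as far as the arm can. A call with a number of a shift or a turn outside -1 to 1 is refused whole. A call with a gripper value outside its range is refused whole. The fingers move at their own pace and stop on an object; FORCE is the grip in N (left out, the last holds). Time passes only in rows, so rows that do not move let the fingers close. It gives the time, the measured TCP pose, the force, the opening and the grip force at its end, in the units of the state.
- arm.read_state(): the state, without advancing time (a new reading comes with each control period).
- arm.grab_frame(name): name is "scene" or "side" or "wrist"; returns a dict with "image" (420x560x3 uint8, red, green, blue), "z_map" (420x560 float32, m along the optical axis (not along the pixel's ray), 0 where there is no reading), "fx", "fy", "cx", "cy" (pixels), "rvec" (rotation vector, rad) and "tvec" (3), from world to camera coordinates, as OpenCV has them; the wrist camera has in their place "hand_eye" (4x4, takes a point from camera to tool coordinates, whose origin is the TCP and whose axes are the flange's). Camera axes: x right, y down, z forward; pixel columns grow to the right and rows downward; lengths in m; the calibration is good to about 2 mm. The wrist camera is an equidistant fisheye: a pixel r from the principal point sees the ray r / f radians off the axis. A picture is of the moment at which its call begins: read the wrist's pose just before it.
- arm.job_done(): hands the job in; it is judged then, once.
The state is a dict: "time": time; "joint_pos": joint angles; "qvel": joint speeds; "joint_torque": joint torques, N m; "tcp_pos": TCP position; "tool_rot": TCP orientation; "force": force on the tool from outside, world axes, zero at the start; "torque": the same for the moment, N m; "finger_gap": finger opening in m; "gripper_force": force on a finger pad.
Only numpy, scipy, OpenCV 4.12 (cv2) and the standard library are available. Lean on these libraries where they do the work, as an engineer would, in place of code of your own. Each camera call takes 0.05 s, during which the arm holds its last target. There are 200 camera calls.

## Task

I am about to roll this cart away, so stow what would slide about: hang every enamel pail that stands on the deck by its handle on a hook of the rail, lay the green tostonera flat in its own tray, the one with the green tabs, and push the bamboo board square into the corner of the two black ledges, its long side along the longer one, so that it is flush against both. Any order will do; leave everything else where it is.

Things in the scene. Friction and masses are not known exactly. Their poses are not given: they have to be found in the camera images.
- pail_white: white enamelled metal pail, open and empty, about 0.22 kg (not always present: None if absent); 62 mm across the foot, 84 mm across the rim, 70 mm high to the rim, wall 2.5 mm; origin at the centre of its underside, z up. A stiff handle that does not swing: two 4 mm thick steel straps rise at the pail's y = +-44 mm to a straight wooden grip bar that runs along the pail's y
- pail_white_grip (a point): centre of the white pail's wooden grip bar, 130 mm above the underside (same axes as the pail); the bar is 92 mm long (y), 12 mm wide (x), 12 mm high (124 to 136 mm above the underside), with 54 mm of open space between it and the rim
- pail_blue: blue enamelled metal pail, open and empty, about 0.22 kg (not always present: None if absent); 62 mm across the foot, 84 mm across the rim, 70 mm high to the rim, wall 2.5 mm; origin at the centre of its underside, z up. A stiff handle that does not swing: two 4 mm thick steel straps rise at the pail's y = +-44 mm to a straight wooden grip bar that runs along the pail's y
- pail_blue_grip (a point): centre of the blue pail's wooden grip bar, 130 mm above the underside (same axes as the pail); the bar is 92 mm long (y), 12 mm wide (x), 12 mm high (124 to 136 mm above the underside), with 54 mm of open space between it and the rim
- pail_red: red enamelled metal pail, open and empty, about 0.22 kg (not always present: None if absent); 62 mm across the foot, 84 mm across the rim, 70 mm high to the rim, wall 2.5 mm; origin at the centre of its underside, z up. A stiff handle that does not swing: two 4 mm thick steel straps rise at the pail's y = +-44 mm to a straight wooden grip bar that runs along the pail's y
- pail_red_grip (a point): centre of the red pail's wooden grip bar, 130 mm above the underside (same axes as the pail); the bar is 92 mm long (y), 12 mm wide (x), 12 mm high (124 to 136 mm above the underside), with 54 mm of open space between it and the rim
- pail_yellow: yellow enamelled metal pail, open and empty, about 0.22 kg (not always present: None if absent); 62 mm across the foot, 84 mm across the rim, 70 mm high to the rim, wall 2.5 mm; origin at the centre of its underside, z up. A stiff handle that does not swing: two 4 mm thick steel straps rise at the pail's y = +-44 mm to a straight wooden grip bar that runs along the pail's y
- pail_yellow_grip (a point): centre of the yellow pail's wooden grip bar, 130 mm above the underside (same axes as the pail); the bar is 92 mm long (y), 12 mm wide (x), 12 mm high (124 to 136 mm above the underside), with 54 mm of open space between it and the rim
- hook0: fixed hook of 8 mm round black-coated wire on the rail, about 125 mm from the next; origin: middle of its seat, at the wire centre (a hung bar rests 4 mm higher), 235 mm above the deck. x points to the rail, y along it. The seat is level from x = -14 to 18 mm, then climbs to the rail bar at x = 90, 30 mm above the seat; towards the robot it turns up to a tip at x = -30, 16 mm above the seat
- hook1: fixed hook of 8 mm round black-coated wire on the rail, about 125 mm from the next; origin: middle of its seat, at the wire centre (a hung bar rests 4 mm higher), 235 mm above the deck. x points to the rail, y along it. The seat is level from x = -14 to 18 mm, then climbs to the rail bar at x = 90, 30 mm above the seat; towards the robot it turns up to a tip at x = -30, 16 mm above the seat
- hook2: fixed hook of 8 mm round black-coated wire on the rail, about 125 mm from the next; origin: middle of its seat, at the wire centre (a hung bar rests 4 mm higher), 235 mm above the deck. x points to the rail, y along it. The seat is level from x = -14 to 18 mm, then climbs to the rail bar at x = 90, 30 mm above the seat; towards the robot it turns up to a tip at x = -30, 16 mm above the seat
- hook3: fixed hook of 8 mm round black-coated wire on the rail, about 125 mm from the next; origin: middle of its seat, at the wire centre (a hung bar rests 4 mm higher), 235 mm above the deck. x points to the rail, y along it. The seat is level from x = -14 to 18 mm, then climbs to the rail bar at x = 90, 30 mm above the seat; towards the robot it turns up to a tip at x = -30, 16 mm above the seat
- board: bamboo cutting board 200 x 150 x 18 mm (x, y, z), about 0.4 kg, flat on the deck, where a push of 2 to 4 N slides it; origin at the centre of its underside
- ledge: corner of two fixed black ledges, 30 mm high, 6 mm thick; origin: the inner corner at deck height. The longer runs 270 mm along -x (inner face y = 0), the other 220 mm along -y (inner face x = 0). The board belongs inside (negative x and y), its long side along the longer ledge: when home its centre is at (-100, -75) mm
- tostonera: green and white plastic tostonera (folding plantain press), closed, lying flat on the board at the start, 190 mm long (x), 92 mm wide, 28 mm thick at the handle, about 0.22 kg; origin at the middle of its length on its underside. The square press plates fill x = -9 to +89 mm, the straight handle, 34 mm wide and 28 mm high, x = -95 to -9 mm
- tray_green: fixed white open tray with a green tab on each end, the tostonera's own place: 225 x 125 x 30 mm outside (x, y, z), walls and floor 4 mm; origin at the centre of its underside
- tray_orange: fixed tray of the same size with orange tabs; it holds the orange citrus squeezer
- squeezer: orange citrus squeezer, 186 x 72 x 42 mm, lying in the orange tray: leave alone
- glass_bowl: glass bowl with a blue lid, 142 mm across, 93 mm high: leave alone
- salt_jar: clear glass salt jar, 54 mm across, 70 mm high, under the rail: leave alone
- spice_jar: amber glass spice jar, 48 mm across, 100 mm high, behind the rail: leave alone
- mug: blue mug, 72 mm across, 80 mm high, under the rail: leave alone

How it is judged:
At the end, for the whole second after the job is handed in: Every pail present hangs still by its grip bar on a hook (bar centre within 45 mm of the seat, tilt under 0.6 rad); the tostonera lies flat in the green-tabbed tray; the board lies flat in the ledge corner, long side along x, within 4 mm of both ledges and square within 0.03 rad (((distance between pail_white_grip and hook0 below 0.045 m and contact force between pail_white and hook0 above 0.3 N) or (distance between pail_white_grip and hook1 below 0.045 m and contact force between pail_white and hook1 above 0.3 N) or (distance between pail_white_grip and hook2 below 0.045 m and contact force between pail_white and hook2 above 0.3 N) or (distance between pail_white_grip and hook3 below 0.045 m and contact force between pail_white and hook3 above 0.3 N)) and angle between each of pail_white, pail_blue, pail_red, pail_yellow's own z axis and vertical below 0.6 rad and linear speed of each of pail_white, pail_blue, pail_red, pail_yellow below 0.05 m/s and ((distance between pail_blue_grip and hook0 below 0.045 m and contact force between pail_blue and hook0 above 0.3 N) or (distance between pail_blue_grip and hook1 below 0.045 m and contact force between pail_blue and hook1 above 0.3 N) or (distance between pail_blue_grip and hook2 below 0.045 m and contact force between pail_blue and hook2 above 0.3 N) or (distance between pail_blue_grip and hook3 below 0.045 m and contact force between pail_blue and hook3 above 0.3 N)) and ((distance between pail_red_grip and hook0 below 0.045 m and contact force between pail_red and hook0 above 0.3 N) or (distance between pail_red_grip and hook1 below 0.045 m and contact force between pail_red and hook1 above 0.3 N) or (distance between pail_red_grip and hook2 below 0.045 m and contact force between pail_red and hook2 above 0.3 N) or (distance between pail_red_grip and hook3 below 0.045 m and contact force between pail_red and hook3 above 0.3 N)) and ((distance between pail_yellow_grip and hook0 below 0.045 m and contact force between pail_yellow and hook0 above 0.3 N) or (distance between pail_yellow_grip and hook1 below 0.045 m and contact force between pail_yellow and hook1 above 0.3 N) or (distance between pail_yellow_grip and hook2 below 0.045 m and contact force between pail_yellow and hook2 above 0.3 N) or (distance between pail_yellow_grip and hook3 below 0.045 m and contact force between pail_yellow and hook3 above 0.3 N)) and z of tostonera in the frame of tray_green between 0 and 0.01 m and angle between tostonera's own z axis and vertical below 0.1 rad and horizontal distance between tostonera and tray_green below 0.03 m and linear speed of each of tostonera, board below 0.02 m/s and x of board in the frame of ledge above -0.104 m and y of board in the frame of ledge above -0.079 m and angle between the x axis of board and the x axis of ledge, either way round below 0.03 rad and z of board in the frame of ledge below 0.006 m and angle between board's own z axis and vertical below 0.03 rad); the robot touches nothing.
It fails at once if a bystander (squeezer, glass bowl, salt jar, spice jar or mug) is moved more than 40 mm (distance of any of squeezer, glass_bowl, salt_jar, spice_jar, mug from where it was at the start of the episode above 0.04 m).
Of pail_white, pail_blue, pail_red, pail_yellow only 2 to 3 are there at a start; the rules pass over those that are not, and their reading is None.
At some moment in a run one of board, tostonera may be knocked a few centimetres aside while the robot is not near it.
It also fails if it takes over 210 s, if anything falls off the work surface, if the arm or the gripper's body presses on something with over 40 N, if the wrist force passes 120 N, or if a joint passes its speed limit or range.

## Working session

There is one attempt and no reset: what is moved stays moved. The work goes in short steps, Python scripts to look and compute and a shell command to move; the robot and the scene stay as the last step left them, time stands still between calls to the robot, and variables do not carry over. Pictures are saved under pics/ and viewed, at most 14 in all, crops included, and the job is handed in when it is done.

```bash
ls; mkdir -p pics
cat > h.py <<'E'
import numpy as np, cv2
from scipy.spatial.transform import Rotation as R
from plant import arm
def cloud(f):
    z=f["z_map"];v,u=np.mgrid[:z.shape[0],:z.shape[1]]
    p=np.stack([(u-f["cx"])/f["fx"]*z,(v-f["cy"])/f["fy"]*z,z],-1)
    Rm=cv2.Rodrigues(np.array(f["rvec"]))[0]
    w=(p-np.array(f["tvec"]).reshape(3))@Rm
    w[z<=0]=np.nan
    return w
def snap(n,fn):
    f=arm.grab_frame(n);cv2.imwrite("pics/"+fn,f["image"][:,:,::-1]);return f
E
python3 - <<'E'
from h import *
import pickle
for n in("scene","side"):
    f=snap(n,n+"0.png");pickle.dump(f,open(n+"0.pkl","wb"))
    print(n,f["fx"],f["rvec"],f["tvec"])
s=arm.read_state();print(s["tcp_pos"],s["tool_rot"],s["time"],s["force"])
E
```

```text
pics
scene 516.6464641631978 [ 2.34103287  0.54383802 -0.22071668] [-0.59111513 -0.01855745  1.81615275]
side 433.7346318679513 [ 0.73357798 -2.67081631  1.04538405] [0.57198307 0.2529435  1.32978111]
[ 0.25456512 -0.57036878  0.23064731] [-5.82104304e-04  9.78051627e-01  2.08361846e-01 -1.33543031e-04] 0.1 [-0.10306579 -0.18488942  0.13123801]
```

View pics/scene0.png

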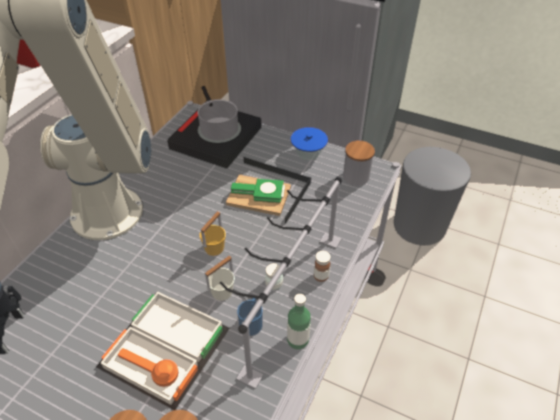

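View pics/side0.png

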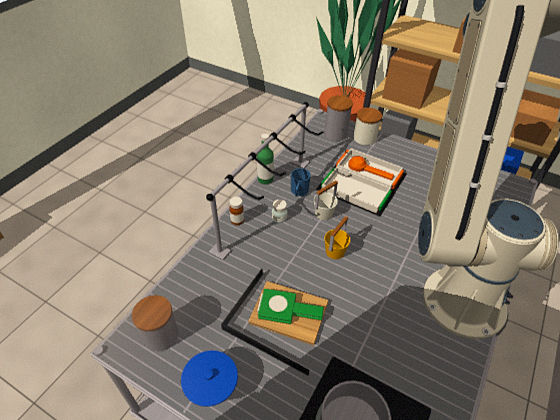

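The scene view shows the yellow pail at (213,240), the white pail at (220,283), the board with the tostonera at (258,193), the ledge corner at (310,180), the hooks at x 220–330 and the green-tab tray at (178,325). The blue object at (250,318) is the mug, so there are two pails. Next I measure them.

```bash
cat > meas.py <<'E'
from h import *
import sys,pickle
def masks(f):
    h=cv2.cvtColor(f["image"],cv2.COLOR_RGB2HSV).astype(int);H,S,V=h[...,0],h[...,1],h[...,2]
    return dict(green=(H>45)&(H<80)&(S>120)&(V>50),yellow=(H>17)&(H<30)&(S>150)&(V>90),bamboo=(H>8)&(H<24)&(S>60)&(V>120),
      brown=(H>3)&(H<18)&(S>90)&(V<170)&(V>40),white=(S<60)&(V>150),black=(V<45),blue=(H>95)&(H<125)&(S>100),any=V>=0)
def pts(f,m,box,w=None):
    w=cloud(f) if w is None else w
    x0,x1,y0,y1,z0,z1=box
    with np.errstate(invalid='ignore'):
        k=m&(w[...,0]>x0)&(w[...,0]<x1)&(w[...,1]>y0)&(w[...,1]<y1)&(w[...,2]>z0)&(w[...,2]<z1)
    return w[k]
def rect(p):
    r=cv2.minAreaRect((p[:,:2]*1000).astype(np.float32));return np.round(r[0],1),np.round(r[1],1),round(r[2],1)
E
python3 - <<'E'
from meas import *
np.set_printoptions(precision=4,suppress=True)
for n in("scene","side"):
    f=pickle.load(open(n+"0.pkl","rb"));w=cloud(f);M=masks(f)
    # orthophoto 2mm/px : x 0.2..1.2 , y -0.8..0.6 
    o=np.zeros((500,700,3),np.uint8);hz=np.full((500,700),-1.)
    k=np.isfinite(w).all(-1)&(w[...,2]>-.03)&(w[...,2]<.4)
    for p,c in sorted(zip(w[k].tolist(),f["image"][k].tolist()),key=lambda t:t[0][2]):
        i=int((1.2-p[0])*500);j=int((.6-p[1])*500)
        if 0<=i<499 and 0<=j<699:o[i:i+2,j:j+2]=c[::-1]
    for t in range(7):
        cv2.putText(o,"y%.1f"%(.6-.2*t),(t*100,10),0,.35,(0,255,255));cv2.line(o,(t*100,0),(t*100,500),(0,255,255),1)
    for t in range(5):
        cv2.putText(o,"x%.1f"%(1.2-.2*t),(0,t*100+10),0,.35,(0,255,255));cv2.line(o,(0,t*100),(700,t*100),(0,255,255),1)
    cv2.imwrite(f"pics/ortho_{n}.png",o)
    B=(.2,1.2,-.8,.6)
    for c,z in(("green",(.03,.06)),("green",(.005,.06)),("yellow",(.01,.08)),("bamboo",(.012,.024)),("brown",(.11,.15)),("blue",(.03,.12))):
        p=pts(f,M[c],B+z,w)
        if len(p)>10: print(n,c,z,len(p),p.min(0),np.median(p,0),p.max(0),rect(p))
E
```

```text
scene green (0.03, 0.06) 338 [0.3518 0.2612 0.0365] [0.4457 0.294  0.0446] [0.5306 0.3765 0.0542] (array([435.8, 301.2]), array([173.7,  91.2]), 22.8)
scene green (0.005, 0.06) 338 [0.3518 0.2612 0.0365] [0.4457 0.294  0.0446] [0.5306 0.3765 0.0542] (array([435.8, 301.2]), array([173.7,  91.2]), 22.8)
scene yellow (0.01, 0.08) 236 [ 0.3873 -0.0159  0.0101] [0.412  0.0544 0.0407] [0.4663 0.0694 0.077 ] (array([428.7,  27.5]), array([56.2, 88.7]), 33.5)
scene bamboo (0.012, 0.024) 1315 [ 0.3306 -0.4666  0.012 ] [0.448 0.233 0.018] [0.6065 0.3981 0.024 ] (array([469.3, -36.8]), array([251.2, 867.3]), 1.9)
scene brown (0.11, 0.15) 293 [ 0.4141 -0.5965  0.1172] [0.5471 0.0506 0.133 ] [0.7718 0.5985 0.1403] (array([553.1,  14.8]), array([1211.9,  271.6]), 81.3)
scene blue (0.03, 0.12) 366 [0.4372 0.5303 0.0644] [0.509  0.5711 0.0756] [0.5749 0.5994 0.0976] (array([505.8, 564.8]), array([ 68.9, 137.7]), 89.6)
side green (0.03, 0.06) 1072 [ 0.3436 -0.3163  0.03  ] [0.4431 0.3095 0.0447] [0.7906 0.3818 0.0528] (array([568.3,  33.3]), array([436.3, 700.6]), 1.5)
side green (0.005, 0.06) 1291 [ 0.3435 -0.3268  0.0062] [0.4425 0.3054 0.0439] [0.8248 0.3818 0.0528] (array([460.2, -16.7]), array([495.4, 673.8]), 32.2)
side yellow (0.01, 0.08) 513 [ 0.3349 -0.0154  0.0106] [0.4167 0.0346 0.0392] [0.5451 0.3848 0.0754] (array([456.3, 186.6]), array([195.3, 389.8]), 8.1)
side bamboo (0.012, 0.024) 1724 [ 0.3305 -0.5594  0.012 ] [0.4156 0.3258 0.0181] [0.7912 0.4015 0.024 ] (array([572.2, -77.9]), array([450.8, 961.7]), 2.1)
side brown (0.11, 0.15) 1507 [ 0.4138 -0.6578  0.1117] [0.6939 0.5401 0.1318] [0.7712 0.5998 0.149 ] (array([584.8, -26.9]), array([1260.9,  342.8]), 88.5)
side blue (0.03, 0.12) 1402 [ 0.2002 -0.2111  0.0302] [0.5185 0.5629 0.075 ] [0.7026 0.6    0.0919] (array([442.2, 175.4]), array([396.8, 841.7]), 9.6)
```

View pics/ortho_scene.png

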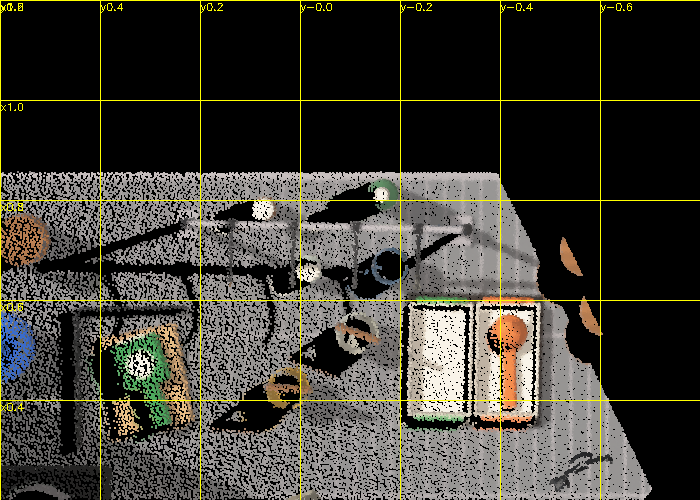

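View pics/ortho_side.png

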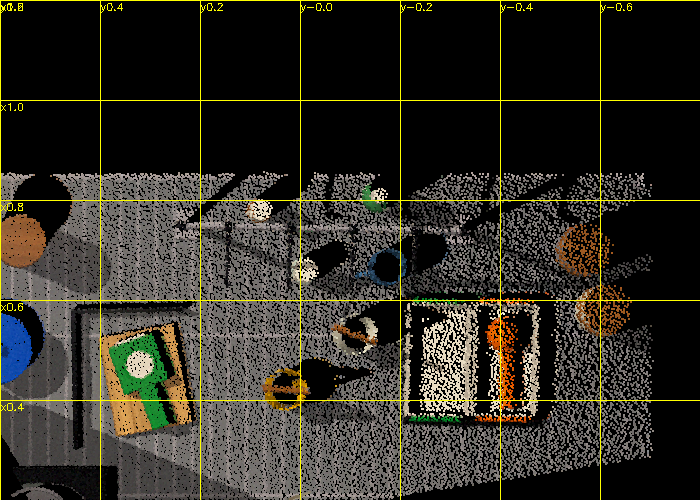

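Both orthophotos agree. The ledge corner is near (0.59, 0.445) and aligned with the world axes. The rail is at x≈0.745 with hooks at y≈0.15, 0.01, −0.11 and −0.235, and the green tray is near (0.48, −0.275). Next come the precise fits.

```bash
cat > fit.py <<'E'
from meas import *
np.set_printoptions(precision=4,suppress=True)
def main(fs,what=("hook","rail","ledge","board","tost","tray","pail","by")):
  for n,f in fs.items():
    w=cloud(f);M=masks(f);A=M["any"];print("==",n)
    if "hook" in what:
      for yc in(.147,.015,-.11,-.235):
        p=pts(f,A,(.58,.73,yc-.04,yc+.04,.215,.29),w)
        if len(p)>5:
            print("hook",yc,len(p),"xmin",p[:,0].min(),"ymed",np.median(p[:,1]))
            for a,b in((.6,.64),(.64,.67),(.67,.70),(.70,.73)):
                q=p[(p[:,0]>a)&(p[:,0]<b)]
                if len(q):print("   ",a,len(q),np.median(q,0),q[:,2].max())
    if "rail" in what:
      p=pts(f,A,(.70,.80,-.3,.2,.24,.30),w);
      if len(p):print("rail",len(p),np.median(p,0),np.polyfit(p[:,1],p[:,0],1))
    if "ledge" in what:
      p=pts(f,A,(.33,.56,.42,.48,.024,.036),w);print("ledgeL y",p[:,1].min(),np.percentile(p[:,1],[3,50,97]),p[:,0].min(),np.polyfit(p[:,0],p[:,1],1))
      p=pts(f,A,(.55,.62,.23,.42,.024,.036),w);print("ledgeS x",np.percentile(p[:,0],[3,50,97]),p[:,1].min(),np.polyfit(p[:,1],p[:,0],1))
    if "board" in what:
      p=pts(f,M["bamboo"]&~M["yellow"]|M["bamboo"],(.3,.6,.2,.43,.0135,.022),w);print("board",len(p),rect(p))
    if "tost" in what:
      p=pts(f,M["green"],(.3,.6,.15,.43,.025,.06),w)
      if len(p):print("tost",len(p),rect(p),np.percentile(p[:,2],[5,50,95]))
    if "tray" in what:
      p=pts(f,M["white"]|M["green"],(.34,.63,-.345,-.19,.024,.036),w);print("tray",len(p),rect(p),p.min(0),p.max(0))
      p=pts(f,M["green"],(.34,.65,-.345,-.19,.01,.036),w);print("tabs",p[p[:,0]<.5].mean(0) ,p[p[:,0]>.5].mean(0))
    if "pail" in what:
      for nm,bx in(("yellow",(.36,.50,-.05,.1)),("white",(.46,.60,-.18,-.04))):
        p=pts(f,A,bx+(.120,.142),w);r=rect(p) if len(p)>5 else None;print(nm,"bar",len(p),r,p[:,2].max() if len(p) else 0)
        if len(p)>5:
            c=p[:,:2]-p[:,:2].mean(0);u=np.linalg.svd(c,full_matrices=False)[2][0];print("  dir deg",np.degrees(np.arctan2(u[1],u[0])))
        p=pts(f,A,bx+(.062,.076),w);e=cv2.minEnclosingCircle((p[:,:2]*1000).astype(np.float32));print("  rim",len(p),e)
    if "by" in what:
      for nm,bx in(("mug",(.6,.72,-.25,-.1,.06,.1)),("salt",(.62,.72,-.08,.05,.05,.09))):
        p=pts(f,A,bx,w);print(nm,cv2.minEnclosingCircle((p[:,:2]*1000).astype(np.float32)),p[:,2].max())
if __name__=="__main__":
    main({n:pickle.load(open(n+"0.pkl","rb")) for n in("scene","side")})
E
python3 fit.py
```

```text
== scene
hook 0.147 98 xmin 0.6296255622256667 ymed 0.1395745512683345
    0.6 13 [0.6375 0.1395 0.2495] 0.2582802999881777
    0.64 28 [0.6545 0.1398 0.2378] 0.24761301197788455
    0.67 28 [0.6843 0.1388 0.2396] 0.24719315936040226
    0.7 29 [0.715  0.1392 0.252 ] 0.2623204110455349
hook 0.015 103 xmin 0.6241408331866218 ymed 0.015758492540444726
    0.6 19 [0.6342 0.0166 0.2501] 0.25788029425587966
    0.64 29 [0.6538 0.0159 0.2381] 0.24337371923240078
    0.67 29 [0.6855 0.0158 0.2415] 0.248495423635817
    0.7 26 [0.7161 0.0135 0.2537] 0.26088684566102244
hook -0.11 117 xmin 0.6245978344826122 ymed -0.1102799667613672
    0.6 21 [ 0.6305 -0.1092  0.2498] 0.2588233489135124
    0.64 34 [ 0.6542 -0.11    0.2374] 0.24580039993252434
    0.67 29 [ 0.684  -0.1101  0.2413] 0.25382804934345615
    0.7 33 [ 0.7156 -0.1113  0.2542] 0.26355151757340795
hook -0.235 138 xmin 0.6210001268683041 ymed -0.2349842924675375
    0.6 33 [ 0.6301 -0.2339  0.2461] 0.25512649078942506
    0.64 37 [ 0.6533 -0.2344  0.2382] 0.2434870578179157
    0.67 33 [ 0.685  -0.2356  0.2438] 0.25060352351551624
  
[... 2800 characters left out ...]
rray([421.8,  29.7]), array([92.4, 13.8]), 85.7) 0.13972655081031965
  dir deg 85.90499904544946
  rim 117 ((422.2724304199219, 29.382049560546875), 49.725345611572266)
white bar 109 (array([ 532.8, -107.7]), array([96.5, 14.2]), 69.8) 0.1403581704630884
  dir deg 69.39076711925189
  rim 91 ((531.140625, -107.48556518554688), 47.40412139892578)
mug ((666.8269653320312, -159.0677490234375), 51.57197189331055) 0.08348047799890676
salt ((659.1372680664062, -9.474348068237305), 26.248401641845703) 0.07719970537877044fit.py:27: RuntimeWarning: Mean of empty slice.
  p=pts(f,M["green"],(.34,.65,-.345,-.19,.01,.036),w);print("tabs",p[p[:,0]<.5].mean(0) ,p[p[:,0]>.5].mean(0))
  ret = um.true_divide(
```

```bash
cat > go.py <<'E'
# go.py x y z yaw : yaw(deg) = world angle of the tool y axis, tool down. Prints shares still to do (turn, then shift in the turned tool axes)
from h import *
import sys
x,y,z,a=map(float,sys.argv[1:5]);s=arm.read_state()
q=s["tool_rot"];r=R.from_quat([q[1],q[2],q[3],q[0]]);a=np.radians(a)
Y=np.array([np.cos(a),np.sin(a),0]);Z=np.array([0,0,-1.]);T=R.from_matrix(np.stack([np.cross(Y,Z),Y,Z],1))
d=np.array([x,y,z])-s["tcp_pos"]
np.set_printoptions(precision=4,suppress=True)
yy=r.as_matrix()[:,1]
print("t %.1f"%s["time"],"tcp",s["tcp_pos"],"yaw %.2f"%np.degrees(np.arctan2(yy[1],yy[0])),"J",s["joint_pos"],"F",s["force"],"gap %.4f gf %.1f"%(s["finger_gap"],s["gripper_force"]))
print("turn",(r.inv()*T).as_rotvec()/.5,"shift",T.as_matrix().T@d/.3)
E
python3 -m crank '[[[0,0,-0.27,0,0,0,85],[0,0,-0.27,0,0,0,85],[0,0,-0.27,0,0,0,85],[0,0,-0.27,0,0,0,85],[0,0,-0.27,0,0,0,85],[0,0,-0.27,0,0,0,85],[0,0,-0.27,0,0,0,85],[0,0,-0.27,0,0,0,85],[0,0,0,0,0,0,85]]]'
python3 go.py .425 .053 .111 -4.1
```

```text
time: 1.0
tcp_pos: [0.2546, -0.5705, 0.2309]
tool_rot: [-0.0, 0.731, 0.682, 0.0]
force: [-0.1, -0.7, 0.1]
finger_gap: 0.0846
gripper_force: 0.0
t 1.0 tcp [ 0.2546 -0.5705  0.2309] yaw -3.95 J [-1.1534  0.3534  1.6338  0.      1.1552 -1.0844] F [-0.1397 -0.6651  0.1254] gap 0.0846 gf 0.0
turn [-0.0007 -0.0013  0.0051] shift [2.1137 0.4179 0.3997]
```

```bash
python3 -m crank '[[[0,0,0,0.13,0.026,0,85],[0,0,0,0.13,0.026,0,85],[0,0,0,0.13,0.026,0,85],[0,0,0,0.13,0.026,0,85],[0,0,0,0.13,0.026,0,85],[0,0,0,0.13,0.026,0,85],[0,0,0,0.13,0.026,0,85],[0,0,0,0.13,0.026,0,85],[0,0,0,0.13,0.026,0,85],[0,0,0,0.13,0.026,0,85]]]' >/dev/null
python3 -m crank '[[[0,0,0,0.13,0.026,0,85],[0,0,0,0.13,0.026,0,85],[0,0,0,0.13,0.026,0,85],[0,0,0,0.13,0.026,0,85],[0,0,0,0.13,0.026,0,85],[0,0,0,0.13,0.026,0,85],[0,0,0,0.04,0.002,0,85],[0,0,0,0,0,0,85]]]' >/dev/null
python3 go.py .425 .053 .111 -4.1
python3 - <<'E'
from h import *
import pickle
s=arm.read_state();f=snap("wrist","wrist1.png");f["s"]=s;pickle.dump(f,open("w1.pkl","wb"));print({k:f[k] for k in f if k not in("image","z_map","s")})
E
```

```text
t 2.8 tcp [0.4249 0.056  0.2311] yaw -4.08 J [0.1276 0.0398 2.0297 0.0001 1.0724 0.1987] F [-0.2725 -0.4446 -0.2694] gap 0.0852 gf 0.0
turn [-0.0009  0.      0.0008] shift [-0.0101  0.0011  0.4004]
{'fx': 325.19226210127806, 'fy': 325.19226210127806, 'cx': 278.63370078711904, 'cy': 208.66529696919807, 'hand_eye': array([[ 8.55847090e-04, -9.64410717e-01, -2.64407329e-01,
         6.59926648e-02],
       [ 9.99999390e-01,  1.00987744e-03, -4.46621719e-04,
         3.62191770e-04],
       [ 6.97745768e-04, -2.64406786e-01,  9.64410994e-01,
        -1.43403003e-01],
       [ 0.00000000e+00,  0.00000000e+00,  0.00000000e+00,
         1.00000000e+00]])}
```

View pics/wrist1.png

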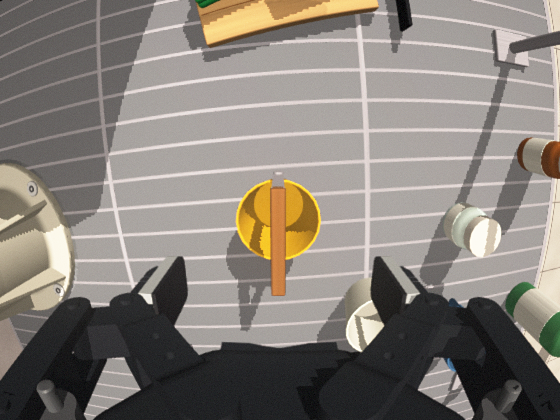

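The wrist view shows the yellow bar upright at column 278, rows 187–295, centred between the fingers. I'll work out its world position with the wrist calibration.

```bash
cat >> h.py <<'E'
def wray(f,s,uv,zw):
    """wrist pixels -> world points on plane z=zw"""
    uv=np.asarray(uv,float).reshape(-1,2);d=(uv-[f["cx"],f["cy"]])/[f["fx"],f["fy"]]
    th=np.linalg.norm(d,axis=1)+1e-12;r=np.c_[d*(np.sin(th)/th)[:,None],np.cos(th)]
    q=s["tool_rot"];T=R.from_quat([q[1],q[2],q[3],q[0]]).as_matrix();H=np.array(f["hand_eye"])
    o=T@H[:3,3]+s["tcp_pos"];g=r@(T@H[:3,:3]).T
    return o+g*((zw-o[2])/g[:,2])[:,None]
E
python3 - <<'E'
from h import *
import pickle
np.set_printoptions(precision=4,suppress=True)
f=pickle.load(open("w1.pkl","rb"));s=f["s"]
h=cv2.cvtColor(f["image"],cv2.COLOR_RGB2HSV)
m=((h[...,0]<15)&(h[...,1]>110)&(h[...,2]>60)).astype(np.uint8);m[:150]=0;m[310:]=0;m[:,:262]=0;m[:,295:]=0
n,l,st,c=cv2.connectedComponentsWithStats(m);k=1+st[1:,4].argmax();v,u=np.where(l==k);print(st[k])
p=wray(f,s,np.c_[u,v],.136);r=cv2.minAreaRect((p[:,:2]*1000).astype(np.float32));print(r)
# rim circle (yellow) at z=.07
m2=((h[...,0]>15)&(h[...,0]<30)&(h[...,1]>150)&(h[...,2]>80)).astype(np.uint8);m2[:160]=0;m2[280:]=0;v,u=np.where(m2)
print(cv2.minEnclosingCircle((wray(f,s,np.c_[u,v],.07)[:,:2]*1000).astype(np.float32)))
# ledge/board pts
E
```

```text
[ 270  187   16  109 1501]
((422.4388732910156, 27.464006423950195), (92.17180633544922, 11.557732582092285), 86.08151245117188)
((422.2613220214844, 26.320255279541016), 42.09633255004883)
```

The wrist camera agrees with the two-camera average: (422, 27), 92 mm long at 86°. I'll descend and grip.

```bash
python3 -m crank '[[[0,0,0,-0.01,-0.006,0.1,85],[0,0,0,0,0,0.1,85],[0,0,0,0,0,0.1,85],[0,0,0,0,0,0.1,85],[0,0,0,0,0,0,0],[0,0,0,0,0,0,0],[0,0,0,0,0,0,0],[0,0,0,0,0,0,0],[0,0,0,0,0,0,0],[0,0,0,0,0,0,0]]]' 60
python3 -m crank '[[[0,0,0,0,0,0,0],[0,0,0,0,0,-0.02,0],[0,0,0,0,0,-0.08,0],[0,0,0,0,0,-0.1,0],[0,0,0,0,0,-0.15,0],[0,0,0,0,0,-0.15,0],[0,0,0,0,0,-0.1,0],[0,0,0,0,0,0,0],[0,0,0,0,0,0,0]]]'
python3 go.py .653 .045 .262 -1
```

```text
time: 3.85
tcp_pos: [0.4239, 0.052, 0.1125]
tool_rot: [0.001, 0.732, 0.682, 0.001]
force: [-1.3, -0.7, 9.0]
finger_gap: 0.0109
gripper_force: 58.9
time: 4.75
tcp_pos: [0.4227, 0.0519, 0.2917]
tool_rot: [0.0, 0.732, 0.682, 0.001]
force: [-1.2, 0.2, -2.5]
finger_gap: 0.011
gripper_force: 58.8
t 4.8 tcp [0.4227 0.0519 0.2917] yaw -4.06 J [ 0.1187 -0.0303  1.958   0.      1.2127  0.1896] F [-1.16    0.2174 -2.5327] gap 0.0110 gf 58.8
turn [ 0.0024 -0.0005 -0.1069] shift [-0.0097  0.7678  0.0989]
```

```bash
python3 -m crank '[[[0,0,-0.1,0,0,0,0],[0,0,0,0,0.11,0,0],[0,0,0,0,0.11,0,0],[0,0,0,0,0.11,0,0],[0,0,0,0,0.11,0,0],[0,0,0,0,0.11,0,0],[0,0,0,0,0.11,0,0],[0,0,0,-0.01,0.1,0,0],[0,0,0,0,0,0,0],[0,0,0,0,0,0,0]]]'
python3 go.py .653 .045 .228 -1
python3 - <<'E'
from h import *
a=snap("scene","a.png")["image"][120:340,130:400];b=snap("side","b.png")["image"][80:300,170:440]
cv2.imwrite("pics/hang1.png",cv2.resize(np.hstack([a,b]),None,fx=1.45,fy=1.45,interpolation=2)[:,:,::-1])
E
```

```text
time: 5.75
tcp_pos: [0.6498, 0.0431, 0.2855]
tool_rot: [-0.002, 0.715, 0.7, -0.003]
force: [9.9, -5.4, -26.1]
finger_gap: 0.0105
gripper_force: 58.2
t 5.8 tcp [0.6498 0.0431 0.2855] yaw -1.21 J [ 0.0647  0.3542  1.5092 -0.0016  1.2845  0.0864] F [  9.8844  -5.4246 -26.1463] gap 0.0105 gf 58.2
turn [-0.0125  0.0041 -0.0075] shift [0.0065 0.0104 0.1917]
```

View pics/hang1.png

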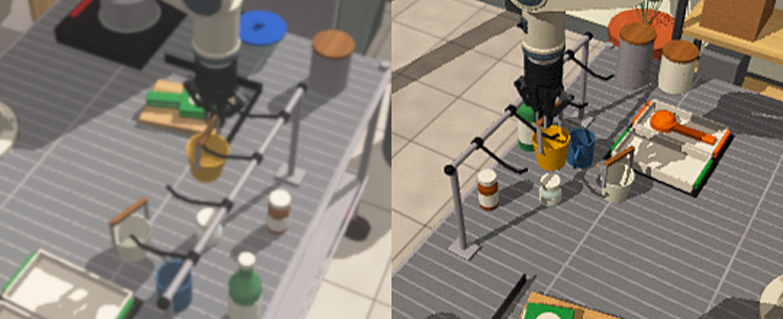

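The tool force is 26 N downward. I carried the pail too high: the hook must pass through the 54 mm gap between bar and rim, so the pail body met the tip. I'll zoom in before backing out.

Run:
```python
from h import *
a=cv2.imread("pics/a.png")[170:260,160:260];b=cv2.imread("pics/b.png")[125:215,240:340]
cv2.imwrite("pics/hang1z.png",cv2.resize(np.hstack([a,b]),None,fx=4,fy=4,interpolation=2))
```

```text
(no output)
```

View pics/hang1z.png

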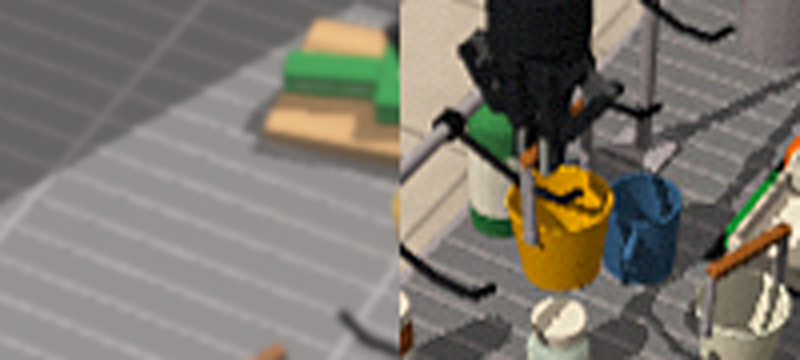

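In the side view the hook wire already runs over the pail's far rim, with its tip inside the gap at (575,195). It is only pressing down on the rim, so lowering straight down should relieve it.

```bash
python3 -m crank '[[[0,0,0,0,0,0.05,0],[0,0,0,0,0,0.03,0],[0,0,0,0,0,0,0]]]'
python3 go.py .653 .045 .228 -1
```

```text
time: 6.15
tcp_pos: [0.6491, 0.0442, 0.2649]
tool_rot: [-0.001, 0.714, 0.7, -0.001]
force: [-0.2, 0.4, -2.0]
finger_gap: 0.0107
gripper_force: 59.9
t 6.2 tcp [0.6491 0.0442 0.2649] yaw -1.20 J [0.0656 0.3671 1.5361 0.0002 1.2424 0.0864] F [-0.2372  0.3576 -2.041 ] gap 0.0107 gf 59.9
turn [-0.0082  0.0004 -0.0069] shift [0.0029 0.0128 0.123 ]
```

```bash
python3 -m crank '[[[0,0,0,0.003,0.013,0.05,0],[0,0,0,0,0,0.04,0],[0,0,0,0,0,0.015,0],[0,0,0,0,0,0,0]]]'
python3 go.py .653 .045 .226 -1
python3 - <<'E'
from h import *
b=snap("side","b2.png")["image"][125:215,240:340];s=arm.read_state()
w=snap("wrist","w2.png")["image"][120:345,160:410]
cv2.imwrite("pics/hang2z.png",np.hstack([cv2.resize(b,(400,360),interpolation=2),cv2.resize(w,(400,360))])[:,:,::-1])
E
```

```text
time: 6.55
tcp_pos: [0.6541, 0.0449, 0.2346]
tool_rot: [-0.001, 0.714, 0.7, -0.001]
force: [-0.2, -0.3, -2.1]
finger_gap: 0.0108
gripper_force: 59.9
t 6.5 tcp [0.6541 0.0449 0.2346] yaw -1.20 J [ 0.0663  0.3985  1.5584 -0.      1.1866  0.0872] F [-0.2461 -0.3068 -2.1312] gap 0.0108 gf 59.9
turn [-0.0039  0.0004 -0.007 ] shift [ 0.0002 -0.0037  0.0285]
```

View pics/hang2z.png

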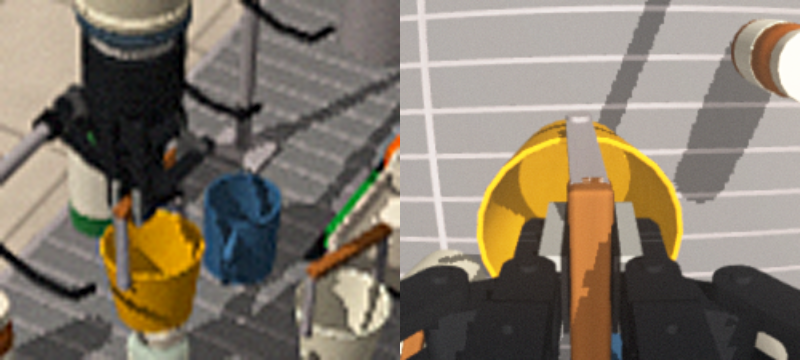

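The pail hangs straight in the grip with the bar level, so I'll keep lowering until contact.

```bash
python3 -m crank '[[[0,0,0,0,0,0.015,0],[0,0,0,0,0,0.012,0],[0,0,0,0,0,0,0]]]'
python3 -m crank '[[[0,0,0,0,0,0.01,0],[0,0,0,0,0,0,0]]]'
python3 go.py .653 .045 .226 -1
```

```text
time: 6.95
tcp_pos: [0.6561, 0.0449, 0.2297]
tool_rot: [0.001, 0.714, 0.7, 0.001]
force: [0.0, -0.0, 6.7]
finger_gap: 0.0107
gripper_force: 60.4
time: 7.15
tcp_pos: [0.6561, 0.0454, 0.2279]
tool_rot: [0.001, 0.714, 0.7, 0.002]
force: [-3.6, 1.7, 15.8]
finger_gap: 0.0107
gripper_force: 62.3
t 7.2 tcp [0.6561 0.0454 0.2279] yaw -1.20 J [0.0666 0.404  1.5654 0.0004 1.1676 0.0874] F [-3.5914  1.6966 15.7915] gap 0.0107 gf 62.3
turn [ 0.0089 -0.0016 -0.0071] shift [-0.0015 -0.0104  0.0062]
```

```bash
python3 -m crank '[[[0,0,0,0,0,-0.008,0],[0,0,0,0,0,0,20],[0,0,0,0,0,0,40],[0,0,0,0,0,0,40],[0,0,0,0,0,-0.03,40],[0,0,0,0,0,-0.08,40],[0,0,0,0,0,-0.12,40],[0,0,0,0,0,-0.12,40]]]'
python3 -m crank '[[[0,0,0,0,-0.16,0,85],[0,0,0,0,-0.16,0,85],[0,0,0,0,-0.16,0,85],[0,0,0,0,-0.16,0,85],[0,0,0,0,0,0,85]]]'
python3 go.py .524 -.135 .111 -20
python3 - <<'E'
from meas import *
np.set_printoptions(precision=4,suppress=True)
for n in("scene","side"):
    f=snap(n,n+"3.png");w=cloud(f);M=masks(f)
    p=pts(f,M["brown"],(.6,.72,-.06,.1,.2,.30),w);print(n,"bar",len(p),rect(p),np.median(p,0),p[:,2].max())
    p=pts(f,M["yellow"],(.55,.75,-.08,.12,.09,.24),w);print(len(p),p.min(0),p.max(0))
E
```

```text
time: 7.95
tcp_pos: [0.6544, 0.0449, 0.3333]
tool_rot: [-0.0, 0.714, 0.7, -0.0]
force: [0.6, -0.1, -0.2]
finger_gap: 0.0399
gripper_force: 0.0
time: 8.45
tcp_pos: [0.4576, 0.0489, 0.3324]
tool_rot: [-0.001, 0.714, 0.7, -0.001]
force: [0.2, 0.7, -0.2]
finger_gap: 0.0853
gripper_force: 0.0
t 8.4 tcp [0.4576 0.0489 0.3324] yaw -1.18 J [ 0.103  -0.0008  1.8388  0.0002  1.3056  0.1235] F [ 0.1967  0.7406 -0.2302] gap 0.0853 gf 0.0
turn [-0.0041  0.0008  0.6569] shift [-0.5002  0.4177  0.7382]
scene bar 80 (array([665.5,  18.4]), array([47.2, 89.4]), 11.2) [0.659  0.0104 0.25  ] 0.2562340102883699
295 [ 0.6153 -0.0213  0.1128] [0.6947 0.06   0.1891]
side bar 102 (array([655.1,  22.2]), array([91.7, 14.6]), 88.8) [0.653  0.0234 0.25  ] 0.2547442024177986
495 [ 0.614  -0.0278  0.1141] [0.6967 0.0692 0.1908]
```

Yellow is hung: bar at (0.655, 0.02), top at 0.25. White pail next.

```bash
python3 -m crank '[[[0,0,0.219,0,0,0,85],[0,0,0.219,0,0,0,85],[0,0,0.219,0,0,0,85],[0,0,0,-0.1,0.0836,0,85],[0,0,0,-0.1,0.0836,0,85],[0,0,0,-0.1,0.0836,0,85],[0,0,0,-0.1,0.0836,0,85],[0,0,0,-0.1,0.0836,0,85],[0,0,0,0,0,0,85],[0,0,0,0,0,0,85]]]'
python3 go.py .524 -.135 .111 -20
python3 - <<'E'
from h import *
np.set_printoptions(precision=4,suppress=True)
s=arm.read_state();f=snap("wrist","w4.png")
h=cv2.cvtColor(f["image"],cv2.COLOR_RGB2HSV)
m=((h[...,0]<15)&(h[...,1]>110)&(h[...,2]>60)).astype(np.uint8);m[340:]=0
n,l,st,c=cv2.connectedComponentsWithStats(m)
for k in range(1,n):
    if 400<st[k,4]<8000:
        v,u=np.where(l==k);p=wray(f,s,np.c_[u,v],.136);print(st[k],cv2.minAreaRect((p[:,:2]*1000).astype(np.float32)))
E
```

```text
time: 9.55
tcp_pos: [0.5303, -0.1359, 0.3316]
tool_rot: [-0.0, 0.82, 0.573, -0.0]
force: [-0.0, -0.8, -0.6]
finger_gap: 0.085
gripper_force: 0.0
t 9.6 tcp [ 0.5303 -0.1359  0.3316] yaw -20.14 J [-0.2538  0.1487  1.6776  0.0003  1.316   0.0976] F [-0.0496 -0.8257 -0.5975] gap 0.0850 gf 0.0
turn [-0.0015 -0.0004 -0.0049] shift [-0.0043 -0.0207  0.7353]
[267 120  12  86 930] ((532.3343505859375, -112.65150451660156), (90.60064697265625, 11.38074016571045), 69.89490509033203)
[ 256  303  102   37 1106] ((504.3118591308594, -312.41650390625), (57.413578033447266, 129.32159423828125), 68.63572692871094)
```

```bash
python3 -m crank '[[[0,0,0,-0.008,-0.021,0.14,85],[0,0,0,0,0,0.14,85],[0,0,0,0,0,0.14,85],[0,0,0,0,0,0.14,85],[0,0,0,0,0,0.12,85],[0,0,0,0,0,0.055,85],[0,0,0,0,0,0,85],[0,0,0,0,0,0,0],[0,0,0,0,0,0,0],[0,0,0,0,0,0,0]]]' 60
python3 -m crank '[[[0,0,0,0,0,0,0],[0,0,0,0,0,0,0],[0,0,0,0,0,0,0],[0,0,0,0,0,0,0]]]'
python3 go.py .653 -.132 .255 -1
```

```text
time: 10.6
tcp_pos: [0.5235, -0.1351, 0.113]
tool_rot: [0.001, 0.819, 0.574, 0.001]
force: [-0.5, -0.3, 0.1]
finger_gap: 0.0431
gripper_force: 0.0
time: 11.0
tcp_pos: [0.5233, -0.1354, 0.1123]
tool_rot: [0.001, 0.819, 0.573, 0.001]
force: [0.7, -0.7, 6.6]
finger_gap: 0.011
gripper_force: 59.1
t 11.0 tcp [ 0.5233 -0.1354  0.1123] yaw -20.03 J [-0.2558  0.37    1.917  -0.0002  0.8527  0.0939] F [ 0.6949 -0.739   6.5983] gap 0.0110 gf 59.1
turn [ 0.0036  0.0005 -0.6643] shift [ 0.0188  0.4322 -0.4757]
```

```bash
python3 -m crank '[[[0,0,0,0,0,-0.03,0],[0,0,0,0,0,-0.1,0],[0,0,0,0,0,-0.12,0],[0,0,0,0,0,-0.12,0],[0,0,0,0,0,-0.112,0],[0,0,-0.222,0,0,0,0],[0,0,-0.222,0,0,0,0],[0,0,-0.22,0,0,0,0],[0,0,0,0,0,0,0],[0,0,0,0,0,0,0]]]'
python3 go.py .653 -.130 .257 -1
```

```text
time: 12.0
tcp_pos: [0.5221, -0.1349, 0.2561]
tool_rot: [-0.0, 0.714, 0.7, -0.0]
force: [-0.5, 1.2, -2.2]
finger_gap: 0.0107
gripper_force: 58.7
t 12.0 tcp [ 0.5221 -0.1349  0.2561] yaw -1.19 J [-0.2556  0.1958  1.7891  0.0001  1.1575 -0.2349] F [-0.4821  1.2315 -2.1624] gap 0.0107 gf 58.7
turn [-0.0015 -0.0005 -0.0065] shift [ 0.0239  0.4359 -0.0029]
```

```bash
python3 -m crank '[[[0,0,0,0.024,0.06,0,0],[0,0,0,0,0.08,0,0],[0,0,0,0,0.08,0,0],[0,0,0,0,0.08,0,0],[0,0,0,0,0.08,0,0],[0,0,0,0,0.056,0,0],[0,0,0,0,0,0,0]]]'
python3 -m crank '[[[0,0,0,0,0,0.03,0],[0,0,0,0,0,0.03,0],[0,0,0,0,0,0.02,0],[0,0,0,0,0,0,0]]]'
python3 -m crank '[[[0,0,0,0,0,0.012,0],[0,0,0,0,0,0,0]]]'
python3 go.py .653 -.130 .227 -1
```

```text
time: 12.7
tcp_pos: [0.6549, -0.13, 0.2555]
tool_rot: [-0.0, 0.714, 0.7, 0.0]
force: [-0.7, 0.1, -2.0]
finger_gap: 0.011
gripper_force: 58.8
time: 13.1
tcp_pos: [0.652, -0.13, 0.2307]
tool_rot: [-0.001, 0.713, 0.701, -0.001]
force: [-0.2, -0.8, -2.3]
finger_gap: 0.0109
gripper_force: 58.7
time: 13.3
tcp_pos: [0.6532, -0.1301, 0.2284]
tool_rot: [-0.0, 0.713, 0.701, -0.0]
force: [0.0, -1.1, -2.1]
finger_gap: 0.0111
gripper_force: 58.7
t 13.3 tcp [ 0.6532 -0.1301  0.2284] yaw -1.01 J [-0.1988  0.4189  1.5416  0.      1.1814 -0.1812] F [ 0.0334 -1.0692 -2.1065] gap 0.0111 gf 58.7
turn [-0.0005 -0.0001 -0.0004] shift [ 0.0003 -0.0006  0.0046]
```

```bash
python3 -m crank '[[[0,0,0,0,0,0.012,0],[0,0,0,0,0,0.002,0],[0,0,0,0,0,0,0]]]'
python3 -m crank '[[[0,0,0,0,0,0,20],[0,0,0,0,0,0,40],[0,0,0,0,0,0,40],[0,0,0,0,0,-0.03,40],[0,0,0,0,0,-0.08,40],[0,0,0,0,0,-0.12,40],[0,0,0,0,0,-0.12,40]]]'
python3 -m crank '[[[0,0,0,0,-0.16,0,85],[0,0,0,0,-0.16,0,85],[0,0,0,0,-0.16,0,85],[0,0,0,0,-0.16,0,85],[0,0,0,0,0,0,85]]]'
python3 - <<'E'
from fit import *
fs={}
for n in("scene","side"):
    f=snap(n,n+"5.png");w=cloud(f);M=masks(f);fs[n]=f
    for y0 in(-.18,-.06):
        p=pts(f,M["brown"],(.6,.72,y0,y0+.15,.2,.30),w);print(n,"bar",len(p),rect(p),np.median(p,0),p[:,2].max())
main(fs,("board","tost","ledge"))
E
```

```text
time: 13.6
tcp_pos: [0.6539, -0.1303, 0.2266]
tool_rot: [0.001, 0.713, 0.701, 0.001]
force: [-3.9, 0.5, 10.0]
finger_gap: 0.0109
gripper_force: 60.6
time: 14.3
tcp_pos: [0.6531, -0.13, 0.3307]
tool_rot: [-0.0, 0.713, 0.701, -0.0]
force: [0.3, -0.5, -0.2]
finger_gap: 0.0403
gripper_force: 0.0
time: 14.8
tcp_pos: [0.4562, -0.1262, 0.3298]
tool_rot: [-0.001, 0.714, 0.701, -0.001]
force: [0.6, 0.5, -0.9]
finger_gap: 0.0849
gripper_force: 0.0
scene bar 70 (array([ 661.7, -103. ]), array([73.9, 67.7]), 40.8) [ 0.6589 -0.109   0.2501] 0.2557504687767319
scene bar 80 (array([652.5,  16.7]), array([20.1, 92.3]), 0.3) [0.6585 0.0087 0.2495] 0.25377444004966526
side bar 84 (array([ 656.1, -102.8]), array([92.2, 19.4]), 87.7) [ 0.6525 -0.1013  0.2498] 0.25482500298596417
side bar 102 (array([654.7,   4.1]), array([127.9,  13.4]), 89.8) [0.6529 0.0221 0.2499] 0.25506389234805854
== scene
ledgeL y 0.43756141229243783 [0.4394 0.4466 0.453 ] 0.33127847562782203 [0.0189 0.4377]
ledgeS x [0.5805 0.5848 0.5885] 0.23523615666238143 [-0.0193  0.5908]
board 619 (array([443.4, 304.7]), array([200.1, 155.8]), 11.1)
tost 334 (array([434.1, 307.4]), array([176.4,  93.4]), 15.9) [0.0394 0.0444 0.0491]
== side
ledgeL y 0.4459662245171954 [0.4471 0.4522 0.4564] 0.33085756972565716 [0.0208 0.4428]
ledgeS x [0.5775 0.5806 0.5852] 0.23322074235584617 [-0.0192  0.5872]
board 1364 (array([440.6, 312. ]), array([200.1, 153.8]), 10.9)
tost 1098 (array([433.1, 308.4]), array([182.6,  93.5]), 20.8) [0.0289 0.0446 0.0486]
```

Run:
```python
from h import *
s=arm.read_state();a=cv2.imread("pics/scene5.png")[120:340,130:400];b=cv2.imread("pics/side5.png")[110:330,170:440]
cv2.imwrite("pics/hang5.png",cv2.resize(np.hstack([a,b]),None,fx=1.45,fy=1.45,interpolation=2))
```

```text
(no output)
```

View pics/hang5.png

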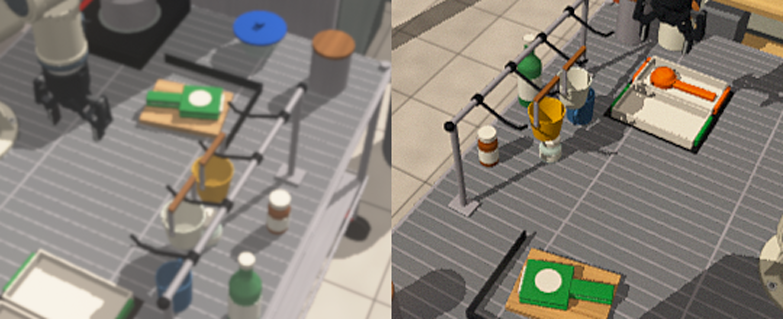

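Both pails hang in place: white on hook2 and yellow on hook1. Next I look at the tostonera from above.

```bash
python3 -m crank '[[[0,0,0,0.14,-0.013,0,85],[0,0,0,0.14,-0.013,0,85],[0,0,0,0.14,-0.013,0,85],[0,0,0,0.14,-0.013,0,85],[0,0,0,0.14,-0.013,0,85],[0,0,0,0.14,-0.013,0,85],[0,0,0,0.14,-0.013,0,85],[0,0,0,0.14,-0.013,0,85],[0,0,0,0.14,-0.013,0,85],[0,0,0,0,0,0,85]]]'
cat > wt.py <<'E'
from h import *
import sys
np.set_printoptions(precision=4,suppress=True)
s=arm.read_state();f=snap("wrist",sys.argv[1])
h=cv2.cvtColor(f["image"],cv2.COLOR_RGB2HSV).astype(int)
g=((h[...,0]>45)&(h[...,0]<80)&(h[...,1]>110)&(h[...,2]>40)).astype(np.uint8)
def big(m):
    n,l,st,c=cv2.connectedComponentsWithStats(m.astype(np.uint8));return l==1+st[1:,4].argmax()
def pr(n,m,z):
    v,u=np.where(m);p=wray(f,s,np.c_[u,v],z)[:,:2]*1000;r=cv2.minAreaRect(p.astype(np.float32));print(n,len(u),r);return p
gm=big(g);c,_=cv2.findContours(gm.astype(np.uint8),0,1);fill=np.zeros_like(g);cv2.drawContours(fill,c,-1,1,-1)
p=pr("tost@.046",fill,.046)
# handle axis: width profile along principal axis
b=((h[...,0]>8)&(h[...,0]<24)&(h[...,1]>60)&(h[...,2]>70))|(fill>0);b=big(b)
c2,_=cv2.findContours(b.astype(np.uint8),0,1);fb=np.zeros_like(g);cv2.drawContours(fb,c2,-1,1,-1);pb=pr("board@.018",fb,.018)
cx,cy=p.mean(0)
for a0 in [float(sys.argv[2])]:
    a=np.radians(a0)
    for _ in range(4):
        e=np.array([np.cos(a),np.sin(a)]);n=np.array([-e[1],e[0]]);t=(p-[cx,cy])@e;k=p[t<t.min()+70]
        tt=k@e;mids=[];ts=np.arange(tt.min()+8,tt.min()+62,6)
        for q in ts:
            w=(k@n)[abs(tt-q)<3];mids.append((w.min()+w.max())/2)
        sl,ic=np.polyfit(ts,mids,1);a+=np.arctan(sl)
    wd=[np.ptp((k@n)[abs(tt-q)<3]) for q in ts]
    e=np.array([np.cos(a),np.sin(a)]);n=np.array([-e[1],e[0]]);t=p@e
    print("axis deg",np.degrees(a),"len",np.ptp(t),"widths",np.array(wd))
    off=np.median((k@n));end=t.min();
    print("handle end",e*end+n*off,"centre(origin)",e*(end+95)+n*off,"grip(-30)",e*(end+65)+n*off)
E
python3 wt.py w6.png 22; python3 go.py .42 .26 .33 -1
```

```text
time: 15.9
tcp_pos: [0.4336, 0.2571, 0.3295]
tool_rot: [-0.001, 0.712, 0.702, 0.001]
force: [-0.2, -0.5, 0.0]
finger_gap: 0.0849
gripper_force: 0.0
tost@.046 6532 ((433.4674072265625, 306.4962158203125), (181.2008056640625, 90.42524719238281), 19.768022537231445)
board@.018 15079 ((438.7874450683594, 307.20574951171875), (205.25051879882812, 150.88900756835938), 10.619654655456543)
axis deg 19.830463534220915 len 181.24618246646196 widths [32.1245 32.0423 32.229  32.1468 31.8675 32.2855 31.9634 31.7214 31.8709]
handle end [348.2508 275.6993] centre(origin) [437.6173 307.9269] grip(-30) [409.3963 297.7498]
t 15.9 tcp [0.4336 0.2548 0.3293] yaw -0.78 J [0.5282 0.0743 1.7672 0.0003 1.2999 0.5417] F [-0.067   0.3213  0.0566] gap 0.0849 gf 0.0
turn [ 0.     -0.0008  0.0076] shift [ 0.0164 -0.0455 -0.0024]
```

View pics/w6.png

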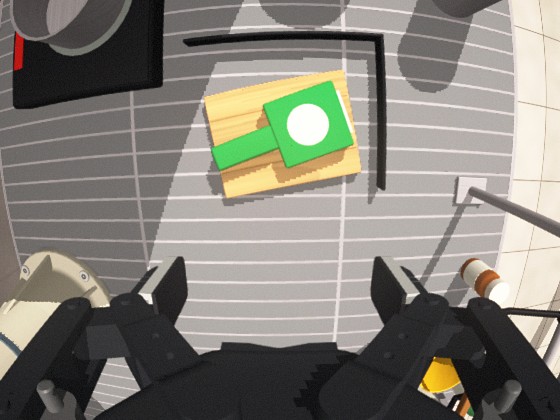

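The board and tostonera are clear in view: the handle runs from (213,155) to (270,140) at yaw 19.8°. I'll turn the tool across it and go to the grip point.

```bash
python3 -m crank '[[[0,0,0.269,0,0,0,85],[0,0,0.269,0,0,0,85],[0,0,0.269,0,0,0,85],[0,0,0.269,0,0,0,85],[0,0,0.269,0,0,0,85],[0,0,0.269,0,0,0,85],[0,0,0.269,0,0,0,85],[0,0,0.269,0,0,0,85],[0,0,0.269,0,0,0,85],[0,0,0,0,0,0,70]]]' >/dev/null
python3 go.py .4095 .2975 .022 -70.2
```

```text
t 16.9 tcp [0.4338 0.2514 0.3295] yaw -70.52 J [ 0.5224  0.0716  1.7697 -0.0003  1.3002  1.7533] F [-0.1846 -0.1427 -0.0306] gap 0.0732 gf 0.0
turn [ 0.0005 -0.0004 -0.0111] shift [-0.0241 -0.172   1.025 ]
```

```bash
python3 -m crank '[[[0,0,-0.01,-0.012,-0.086,0,70],[0,0,0,-0.012,-0.086,0,70],[0,0,0,0,0,0.15,70],[0,0,0,0,0,0.15,70],[0,0,0,0,0,0.15,70],[0,0,0,0,0,0.15,70],[0,0,0,0,0,0.15,70],[0,0,0,0,0,0.1,70],[0,0,0,0,0,0,70],[0,0,0,0,0,0,70]]]' >/dev/null
python3 go.py .4095 .2975 .022 -70.2; python3 wt.py w7.png 20
```

```text
t 17.9 tcp [0.4092 0.2979 0.0747] yaw -69.96 J [ 0.6263  0.3863  2.0097 -0.0001  0.7463  1.8475] F [0.7009 0.657  0.7958] gap 0.0703 gf 0.0
turn [0.0005 0.0014 0.0083] shift [0.0005 0.0016 0.1756]
tost@.046 36241 ((434.3282470703125, 306.8092041015625), (180.34552001953125, 89.8681640625), 19.873605728149414)
board@.018 64634 ((431.6435546875, 306.26202392578125), (219.03070068359375, 149.96429443359375), 10.684077262878418)
axis deg 20.09439972262202 len 180.44829611791783 widths [32.482  32.2487 32.4304 32.4748 32.2133 32.3114 32.4464 32.1829 32.2596]
handle end [349.5643 276.1896] centre(origin) [438.7815 308.8286] grip(-30) [410.6076 298.5215]
```

```bash
python3 -m crank '[[[0,0,0,0.003,0,0.07,70],[0,0,0,0,0,0.07,70],[0,0,0,0,0,0.033,70],[0,0,0,0,0,0,70],[0,0,0,0,0,0,0],[0,0,0,0,0,0,0],[0,0,0,0,0,0,0],[0,0,0,0,0,0,0],[0,0,0,0,0,0,0],[0,0,0,0,0,0,0]]]' 100
python3 -m crank '[[[0,0,0,0,0,-0.02,0],[0,0,0,0,0,-0.05,0],[0,0,0,0,0,-0.1,0],[0,0,0,0,0,-0.15,0],[0,0,0,0,0,-0.15,0],[0,0,0,0,0,-0.1,0],[0,0,0,0,0,0,0]]]'
python3 go.py .45 -.273 .19 -90
python3 wt.py w8.png 20
```

```text
time: 19.0
tcp_pos: [0.4103, 0.2988, 0.024]
tool_rot: [-0.0, 0.985, 0.173, 0.001]
force: [-2.0, -0.6, 11.3]
finger_gap: 0.032
gripper_force: 99.9
time: 19.7
tcp_pos: [0.4116, 0.2997, 0.1983]
tool_rot: [-0.002, 0.985, 0.173, 0.004]
force: [2.3, 0.7, -1.8]
finger_gap: 0.032
gripper_force: 99.6
t 19.7 tcp [0.4116 0.2997 0.1983] yaw -70.07 J [0.6264 0.2062 1.9168 0.     1.0106 1.8494] F [ 2.3147  0.7324 -1.8242] gap 0.0320 gf 99.6
turn [-0.0071 -0.0145  0.6958] shift [0.1279 1.9091 0.0276]
tost@.046 62561 ((416.8131103515625, 301.3720703125), (363.8771667480469, 218.3388214111328), 19.850370407104492)
board@.018 62882 ((411.45550537109375, 299.49383544921875), (398.276123046875, 238.97935485839844), 19.850378036499023)
axis deg 20.09298073483661 len 364.22326339338065 widths [78.2854 78.8788 79.0794 78.7138 78.1315 77.5672 77.8488 80.4992 77.8798]
handle end [246.1173 238.4191] centre(origin) [335.3352 271.0559] grip(-30) [307.1611 260.7495]
```

```bash
python3 -m crank '[[[0,0,0.232,0,0,0,0],[0,0,0.232,0,0,0,0],[0,0,0.232,0,0,0,0],[0,0,0,0.009,0.13,0,0],[0,0,0,0.009,0.13,0,0],[0,0,0,0.009,0.13,0,0],[0,0,0,0.009,0.13,0,0],[0,0,0,0.009,0.13,0,0],[0,0,0,0.009,0.13,0,0],[0,0,0,0.009,0.13,0,0]]]' >/dev/null
python3 -m crank '[[[0,0,0,0.009,0.13,0,0],[0,0,0,0.009,0.13,0,0],[0,0,0,0.009,0.13,0,0],[0,0,0,0.009,0.13,0,0],[0,0,0,0.009,0.13,0,0],[0,0,0,0.009,0.13,0,0],[0,0,0,0.009,0.13,0,0],[0,0,0,0.009,0.09,0,0],[0,0,0,0,0,0,0],[0,0,0,0,0,0,0]]]'>/dev/null
python3 go.py .4505 -.273 .1 -90
python3 - <<'E'
from fit import *
for n in("scene","side"):
    f=snap(n,n+"9.png");w=cloud(f);M=masks(f)
    p=pts(f,M["green"],(.3,.6,-.36,-.2,.12,.28),w)
    if len(p):print(n,len(p),rect(p),np.percentile(p[:,2],[5,50,95]),np.polyfit(p[:,0],p[:,2],1))
main({"side":f,"scene":arm.grab_frame("scene")},("board",))
a=cv2.imread("pics/scene9.png")[210:400,60:260];b=cv2.imread("pics/side9.png")[100:290,280:480]
cv2.imwrite("pics/tray9.png",cv2.resize(np.hstack([a,b]),None,fx=2,fy=2,interpolation=2))
E
```

```text
t 21.8 tcp [ 0.4487 -0.2743  0.1917] yaw -90.09 J [-0.5517  0.2457  1.8813  0.0003  1.0182  1.0205] F [ 0.1819  0.3757 -1.4923] gap 0.0324 gf 100.0
turn [-0.0041  0.0057 -0.0032] shift [ 0.0061 -0.0043  0.3057]
scene 515 (array([ 506.9, -275.8]), array([ 85.3, 113.4]), 89.9) [0.2084 0.2122 0.2156] [-0.0027  0.2135]
side 589 (array([ 473.7, -264.6]), array([ 96.8, 184.9]), 85.8) [0.1929 0.2113 0.2156] [0.0033 0.2069]
== side
board 2864 (array([440.7, 311.5]), array([200. , 153.5]), 10.5)
== scene
board 1322 (array([443.7, 306.2]), array([202.3, 156.8]), 10.8)
```

View pics/tray9.png

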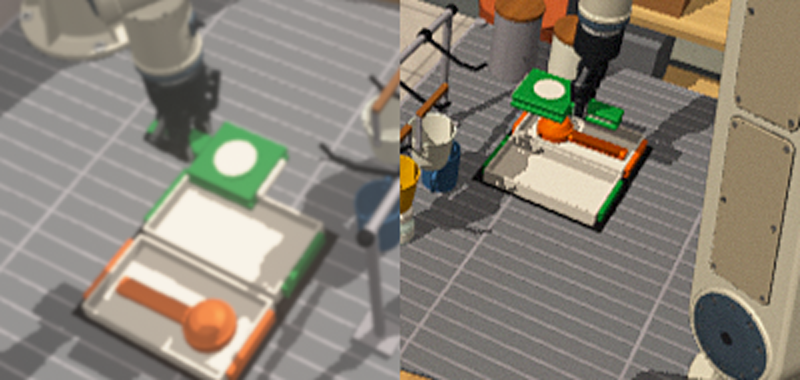

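The tostonera is level above the green tray at about (0.449, −0.274). I'll lower it in.

```bash
python3 -m crank '[[[0,0,0,0.006,-0.004,0.12,0],[0,0,0,0,0,0.12,0],[0,0,0,0,0,0.12,0],[0,0,0,0,0,0.1,0],[0,0,0,0,0,0.08,0],[0,0,0,0,0,0,0]]]'
python3 -m crank '[[[0,0,0,0,0,0.03,0],[0,0,0,0,0,0.018,0],[0,0,0,0,0,0,0],[0,0,0,0,0,0,0]]]'
python3 go.py .4505 -.273 .010 -90
```

```text
time: 22.5
tcp_pos: [0.4497, -0.2713, 0.0288]
tool_rot: [-0.002, 1.0, 0.001, -0.002]
force: [-0.0, 0.1, -1.7]
finger_gap: 0.0324
gripper_force: 99.9
time: 22.9
tcp_pos: [0.4522, -0.2738, 0.0178]
tool_rot: [0.0, 1.0, -0.0, 0.0]
force: [-0.2, -0.0, -2.6]
finger_gap: 0.032
gripper_force: 100.0
t 22.9 tcp [ 0.4522 -0.2738  0.0178] yaw -90.01 J [-0.5473  0.509   1.9854  0.      0.6461  1.0237] F [-0.1778 -0.0421 -2.6401] gap 0.0320 gf 100.0
turn [ 0.0011 -0.0018 -0.0003] shift [-0.0055 -0.0026  0.0259]
```

```bash
python3 -m crank '[[[0,0,0,0,0,0.022,0],[0,0,0,0,0,0,0],[0,0,0,0,0,0,0]]]'
python3 -m crank '[[[0,0,0,0,0,0,40],[0,0,0,0,0,0,60],[0,0,0,0,0,0,60],[0,0,0,0,0,-0.05,60],[0,0,0,0,0,-0.12,60],[0,0,0,0,0,-0.16,60],[0,0,0,0,0,-0.16,60],[0,0,0,0,0,-0.16,60],[0,0,0,0,0,-0.15,60],[0,0,0,0,0,0,60]]]'
python3 wt.py w10.png 0
python3 go.py .4505 -.273 .010 -90
```

```text
time: 23.2
tcp_pos: [0.4517, -0.2736, 0.0104]
tool_rot: [-0.0, 1.0, -0.0, -0.0]
force: [-0.1, 0.4, -2.1]
finger_gap: 0.0325
gripper_force: 100.0
time: 24.2
tcp_pos: [0.4547, -0.2754, 0.2572]
tool_rot: [0.003, 1.0, -0.0, 0.005]
force: [0.6, -1.1, -0.4]
finger_gap: 0.0599
gripper_force: 0.0
tost@.046 8491 ((469.125, -289.5717468261719), (86.68441772460938, 173.5286102294922), 88.51959228515625)
board@.018 8491 ((465.10430908203125, -290.7154541015625), (93.51799774169922, 187.20838928222656), 88.51959228515625)
axis deg -1.718128940236378 len 173.6401545184322 widths [30.1725 30.2705 30.1207 29.9136 29.7319 29.7189 29.6256 29.5055 30.3553]
handle end [ 382.3465 -286.854 ] centre(origin) [ 477.3038 -289.7024] grip(-30) [ 447.3173 -288.8029]
t 24.2 tcp [ 0.4534 -0.2745  0.2539] yaw -90.01 J [-0.5473  0.1789  1.8154  0.      1.1406  1.0236] F [-0.3521  0.5138 -0.7328] gap 0.0600 gf 0.0
turn [ 0.0071 -0.0116 -0.0003] shift [-0.0096 -0.0051  0.813 ]
```

```bash
python3 -m crank '[[[0,0,0,-0.05,0.001,-0.1,60],[0,0,0,-0.1,0,-0.1,60],[0,0,0,0,0,0,60],[0,0,0,0,0,0,60],[0,0,0,0,0,0,60]]]' >/dev/null
sed -i 's/\.046)/zt)/; s/^g=/zt=float(sys.argv[3]) if len(sys.argv)>3 else .046\ng=/; ' wt.py; grep -n zt wt.py
python3 wt.py w11.png 0 .032
python3 - <<'E'
from fit import *
for n in("scene","side"):
    f=snap(n,n+"11.png");w=cloud(f);M=masks(f)
    p=pts(f,M["green"],(.37,.59,-.36,-.2,.0,.08),w)
    if len(p):print(n,len(p),rect(p),np.percentile(p[:,2],[5,50,95]),np.polyfit(p[:,0],p[:,2],1),np.polyfit(p[:,1],p[:,2],1))
E
```

```text
6:zt=float(sys.argv[3]) if len(sys.argv)>3 else .046
13:p=pr("tost@.046",fill,zt)
tost@.046 6696 ((466.6885070800781, -289.90545654296875), (90.06629943847656, 180.79566955566406), 88.10665130615234)
board@.018 8377 ((454.422607421875, -728.263427734375), (539.8731079101562, 141.01173400878906), 7.1449103355407715)
axis deg -1.9570470221018483 len 180.81847224081787 widths [30.6665 30.5113 31.6566 30.3363 30.3055 30.1695 30.1459 31.1987 31.302 ]
handle end [ 376.319  -287.1383] centre(origin) [ 471.2636 -290.3825] grip(-30) [ 441.2811 -289.358 ]
scene 546 (array([ 468.5, -289.7]), array([ 84.3, 177. ]), 87.1) [0.0263 0.031  0.0353] [0.0034 0.0292] [-0.0041  0.0297]
side 570 (array([ 467., -287.]), array([ 98.3, 182.1]), 89.4) [0.0124 0.0298 0.0352] [0.0083 0.0237] [-0.0789  0.0058]
```

View pics/w11.png

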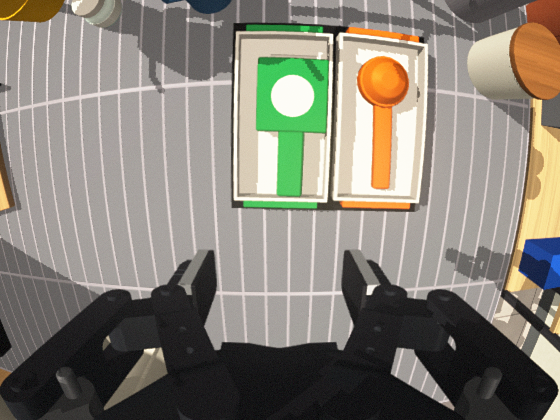

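It lies flat in the green-tab tray. It slid about 15 mm towards one side, but inside the walls it stays well within 30 mm. Next I push the board with two open fingers: first +y into the long ledge, then +x.

```bash
python3 -m crank '[[[0,0,-0.27,0,0,0,70],[0,0,-0.27,0,0,0,70],[0,0,-0.27,0,0,0,70],[0,0,-0.27,0,0,0,70],[0,0,-0.27,0,0,0,70],[0,0,-0.27,0,0,0,70],[0,0,-0.27,0,0,0,70],[0,0,-0.27,0,0,0,70],[0,0,-0.27,0,0,0,70],[0,0,-0.27,0,0,0,70]]]' >/dev/null
python3 -m crank '[[[0,0,-0.27,0,0,0,70],[0,0,-0.27,0,0,0,70],[0,0,-0.27,0,0,0,70],[0,0,0,0,0,0,70]]]' >/dev/null
python3 go.py .462 .17 .30 10.7
python3 - <<'E'
from fit import *
main({n:arm.grab_frame(n) for n in("side","scene")},("board",))
E
```

```text
t 26.3 tcp [ 0.4069 -0.2737  0.3097] yaw 10.68 J [-0.5952  0.0683  1.8167  0.      1.2579 -0.7816] F [-0.1209  0.2081  0.2981] gap 0.0701 gf 0.0
turn [-0.0018 -0.0019 -0.0008] shift [1.419  0.4552 0.0322]
== side
board 2841 (array([441.1, 311.2]), array([200. , 152.9]), 10.4)
== scene
board 1324 (array([443.3, 306.1]), array([200.8, 155.7]), 10.3)
```

```bash
python3 -m crank '[[[0,0,0,0.142,0.0455,0,70],[0,0,0,0.142,0.0455,0,70],[0,0,0,0.142,0.0455,0,70],[0,0,0,0.142,0.0455,0,70],[0,0,0,0.142,0.0455,0,70],[0,0,0,0.142,0.0455,0,70],[0,0,0,0.142,0.0455,0,70],[0,0,0,0.142,0.0455,0,70],[0,0,0,0.142,0.0455,0,70],[0,0,0,0.142,0.0455,0,70]]]' >/dev/null
python3 -m crank '[[[0,0,0,0,0,0,70],[0,0,0,0,0,0,70]]]' >/dev/null
cat > wb.py <<'E'
from h import *
import sys
np.set_printoptions(precision=4,suppress=True)
s=arm.read_state();f=snap("wrist",sys.argv[1]);h=cv2.cvtColor(f["image"],cv2.COLOR_RGB2HSV).astype(int)
b=((h[...,0]>8)&(h[...,0]<26)&(h[...,1]>60)&(h[...,2]>70)).astype(np.uint8)
n,l,st,c=cv2.connectedComponentsWithStats(b);k=1+st[1:,4].argmax();v,u=np.where(l==k)
r=cv2.minAreaRect((wray(f,s,np.c_[u,v],.018)[:,:2]*1000).astype(np.float32));print("board",r)
v,u=np.where(h[...,2]<48);p=wray(f,s,np.c_[u,v],.030)*1000
q=p[(p[:,0]>360)&(p[:,0]<540)&(p[:,1]>415)&(p[:,1]<475)]
def edge(a,bb,lo,hi):
    xs=np.arange(lo,hi,8);e=[np.percentile(bb[abs(a-x)<4],4) for x in xs if (abs(a-x)<4).sum()>5];xs=[x for x in xs if (abs(a-x)<4).sum()>5];return np.polyfit(xs,e,1) if len(xs)>3 else None
L=edge(q[:,0],q[:,1],380,540);print("long ledge inner y=",L)
q=p[(p[:,0]>550)&(p[:,0]<620)&(p[:,1]>250)&(p[:,1]<430)]
S=edge(q[:,1],q[:,0],260,420);print("short ledge inner x=",S)
if L is not None and S is not None:
    y=L[1]+L[0]*578;x=S[0]*y+S[1];print("corner",x,L[0]*x+L[1])
E
python3 wb.py w12.png; python3 go.py .462 .17 .30 10.7
```

```text
board ((440.76580810546875, 307.3630065917969), (200.41946411132812, 150.78854370117188), 10.597040176391602)
long ledge inner y= None
short ledge inner x= [ -0.026  580.6236]
t 27.6 tcp [0.4627 0.1698 0.3101] yaw 10.49 J [ 0.349   0.0722  1.8116 -0.0004  1.2589  0.166 ] F [ 0.0548  0.0738 -0.3015] gap 0.0700 gf 0.0
turn [-0.002   0.0011 -0.0074] shift [ 0.0011 -0.0022  0.0336]
```

View pics/w12.png

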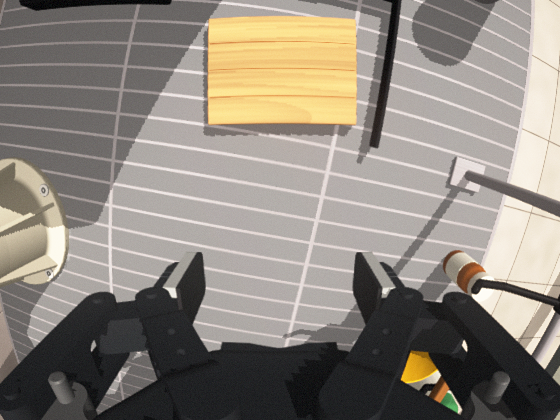

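```bash
python3 -m crank '[[[0,0,0,0,0,0.15,70],[0,0,0,0,0,0.15,70],[0,0,0,0,0,0.15,70],[0,0,0,0,0,0.15,70],[0,0,0,0,0,0.15,70],[0,0,0,0,0,0.13,70],[0,0,0,0,0,0.08,70],[0,0,0,0,0,0.05,70],[0,0,0,0,0,0.012,70],[0,0,0,0,0,0,70]]]'
python3 go.py .454 .222 .003 10.6
```

```text
time: 28.65
tcp_pos: [0.4629, 0.1689, 0.0038]
tool_rot: [-0.0, 0.64, 0.768, -0.0]
force: [-0.3, -0.9, 0.4]
finger_gap: 0.0697
gripper_force: 0.0
t 28.6 tcp [0.4629 0.1689 0.0038] yaw 10.42 J [ 0.3469  0.4998  2.0644 -0.0002  0.5783  0.1651] F [-0.3007 -0.8956  0.3649] gap 0.0697 gf 0.0
turn [-0.0017  0.0005 -0.0063] shift [0.1795 0.0033 0.0028]
```

```bash
python3 -m crank '[[[0,0,0,0.07,0,0,70],[0,0,0,0.06,0,0,70],[0,0,0,0.02,0,0,70],[0,0,0,0.02,0,0,70],[0,0,0,0.02,0,0,70],[0,0,0,0,0,0,70]]]'
python3 -m crank '[[[0,0,0.03,0.02,0,0,70],[0,0,0.03,0.02,0,0,70],[0,0,0.03,0.02,0,0,70],[0,0,0.03,0.02,0,0,70],[0,0,0.03,0.02,0,0,70],[0,0,0,0,0,0,70]]]'
python3 go.py .47 .287 .003 1.1
python3 - <<'E'
from fit import *
main({n:arm.grab_frame(n) for n in("side","scene")},("board",))
E
```

```text
time: 29.25
tcp_pos: [0.4528, 0.2262, 0.0042]
tool_rot: [0.0, 0.639, 0.769, 0.0]
force: [0.2, -0.6, 0.3]
finger_gap: 0.0699
gripper_force: 0.0
time: 29.85
tcp_pos: [0.4481, 0.2568, 0.0039]
tool_rot: [-0.0, 0.668, 0.744, 0.001]
force: [1.2, -0.3, -0.6]
finger_gap: 0.0702
gripper_force: 0.0
t 29.9 tcp [0.4481 0.2568 0.0039] yaw 6.22 J [0.5172 0.5219 2.0149 0.0008 0.6038 0.408 ] F [ 1.2096 -0.2949 -0.648 ] gap 0.0702 gf 0.0
turn [ 0.0013 -0.0017  0.1787] shift [0.0993 0.0749 0.0029]
== side
board 2975 (array([442.1, 344.4]), array([199.9, 152.9]), 6.1)
== scene
board 667 (array([445.6, 340.4]), array([199.3, 159.5]), 5.4)
```

```bash
python3 -m crank '[[[0,0,0.03,0.015,0,0,70],[0,0,0.03,0.015,0,0,70],[0,0,0.03,0.015,0,0,70],[0,0,0.03,0.015,0,0,70],[0,0,0.03,0.015,0,0,70],[0,0,0.025,0.01,0,0,70],[0,0,0,0,0,0,70]]]'
python3 -m crank '[[[0,0,0,0.01,0,0,70],[0,0,0,0,0,0,70]]]'
python3 -m crank '[[[0,0,0,0.01,0,0,70],[0,0,0,0,0,0,70]]]'
python3 go.py .47 .287 .003 1.1
```

```text
time: 30.65
tcp_pos: [0.4464, 0.2818, 0.004]
tool_rot: [-0.0, 0.7, 0.715, 0.001]
force: [-0.9, -0.8, -0.2]
finger_gap: 0.07
gripper_force: 0.0
time: 30.85
tcp_pos: [0.4462, 0.2844, 0.004]
tool_rot: [-0.0, 0.699, 0.715, 0.0]
force: [-0.3, 0.7, -0.1]
finger_gap: 0.07
gripper_force: 0.0
time: 31.05
tcp_pos: [0.4458, 0.2858, 0.0039]
tool_rot: [0.0, 0.699, 0.715, -0.001]
force: [2.8, -10.6, 3.9]
finger_gap: 0.07
gripper_force: 5.4
t 31.1 tcp [0.4458 0.2858 0.0039] yaw 1.26 J [ 0.5681  0.5355  1.9847 -0.0024  0.6232  0.5481] F [  2.7764 -10.6346   3.8855] gap 0.0700 gf 5.4
turn [-0.0016  0.0042  0.0055] shift [0.0026 0.0809 0.003 ]
```

The board is against the long ledge, with contact at 10.6 N. I'll back off, lift, and turn for the +x push.

```bash
python3 -m crank '[[[0,0,0,-0.03,0,0,70],[0,0,0,-0.05,0,0,70],[0,0,0,0,0,-0.15,70],[0,0,0,0,0,-0.15,70],[0,0,0,0,0,-0.1,70],[0,0,0.286,0,0,0,70],[0,0,0.286,0,0,0,70],[0,0,0.286,0,0,0,70],[0,0,0.286,0,0,0,70],[0,0,0.286,0,0,0,70]]]' >/dev/null
python3 -m crank '[[[0,0,0.286,0,0,0,70],[0,0,0.286,0,0,0,70],[0,0,0.286,0,0,0,70],[0,0,0.286,0,0,0,70],[0,0,0.286,0,0,0,70],[0,0,0.286,0,0,0,70],[0,0,0,0,0,0,70]]]' >/dev/null
python3 go.py .295 .371 .003 -88.9
python3 - <<'E'
from fit import *
main({n:arm.grab_frame(n) for n in("side","scene")},("board",))
E
```

```text
t 32.8 tcp [0.4464 0.2623 0.1238] yaw -89.04 J [0.5283 0.3235 1.956  0.0003 0.862  2.0822] F [-0.4475 -0.3226  0.2581] gap 0.0700 gf 0.0
turn [-0.0004  0.0001 -0.005 ] shift [-0.4977 -0.3718  0.4027]
== side
board 2643 (array([447., 364.]), array([200.7, 134. ]), 0.7)
== scene
board 1010 (array([450.8, 360.2]), array([200.7, 138.9]), 0.1)
```

```bash
python3 -m crank '[[[0,0,0,-0.1,-0.0744,0,70],[0,0,0,-0.1,-0.0744,0,70],[0,0,0,-0.1,-0.0744,0,70],[0,0,0,-0.1,-0.0744,0,70],[0,0,0,-0.1,-0.0744,0,70],[0,0,0,0,0,0.12,70],[0,0,0,0,0,0.12,70],[0,0,0,0,0,0.12,70],[0,0,0,0,0,0.035,70],[0,0,0,0,0,0.0,70]]]' 
python3 go.py .365 .371 .004 -88.9
```

```text
time: 33.85
tcp_pos: [0.2937, 0.3707, 0.0043]
tool_rot: [0.001, 1.0, 0.011, -0.001]
force: [-0.4, 0.8, 0.5]
finger_gap: 0.0697
gripper_force: 0.0
t 33.9 tcp [0.2937 0.3707 0.0043] yaw -88.79 J [0.8976 0.4808 2.1045 0.0001 0.5596 2.4472] F [-0.3676  0.8417  0.5042] gap 0.0697 gf 0.0
turn [0.005  0.0043 0.0039] shift [0.2377 0.0035 0.0011]
```

```bash
python3 -m crank '[[[0,0,0,0.05,0,0,70],[0,0,0,0.05,0,0,70],[0,0,0,0.02,0,0,70],[0,0,0,0.02,0,0,70],[0,0,0,0.02,0,0,70],[0,0,0,0.02,0,0,70],[0,0,0,0,0,0,70]]]'
python3 -m crank '[[[0,0,0,0.015,0,0,70],[0,0,0,0.015,0,0,70],[0,0,0,0,0,0,70]]]'
python3 -m crank '[[[0,0,0,0.01,0,0,70],[0,0,0,0,0,0,70]]]'
python3 -m crank '[[[0,0,0,0.01,0,0,70],[0,0,0,0,0,0,70]]]'
python3 go.py .366 .371 .004 -88.9
```

```text
time: 34.55
tcp_pos: [0.3488, 0.3727, 0.0055]
tool_rot: [-0.0, 1.0, 0.009, 0.0]
force: [0.2, -0.6, -0.7]
finger_gap: 0.07
gripper_force: 0.0
time: 34.85
tcp_pos: [0.3578, 0.3729, 0.0054]
tool_rot: [-0.0, 1.0, 0.01, 0.0]
force: [-0.9, -0.1, 1.6]
finger_gap: 0.07
gripper_force: 0.4
time: 35.05
tcp_pos: [0.3606, 0.373, 0.0054]
tool_rot: [-0.0, 1.0, 0.01, 0.0]
force: [-1.6, -1.8, 0.3]
finger_gap: 0.0698
gripper_force: 0.7
time: 35.25
tcp_pos: [0.3637, 0.3731, 0.0054]
tool_rot: [-0.0, 1.0, 0.01, 0.0]
force: [-2.1, -0.6, 0.4]
finger_gap: 0.0699
gripper_force: 0.7
t 35.2 tcp [0.3637 0.3731 0.0054] yaw -88.89 J [ 0.7954  0.5239  2.0042 -0.0002  0.6132  2.347 ] F [-2.1354 -0.5586  0.4454] gap 0.0699 gf 0.7
turn [-0.0002 -0.0005  0.0003] shift [0.0076 0.0072 0.0045]
```

```bash
python3 -m crank '[[[0,0,0,0.01,0,0,70],[0,0,0,0,0,0,70]]]' | grep -E "tcp|force"
python3 -m crank '[[[0,0,0,0.01,0,0,70],[0,0,0,0,0,0,70]]]'| grep -E "tcp|force"
python3 wb.py w13.png
python3 - <<'E'
from fit import *
fs={n:snap(n,n+"13.png") for n in("side","scene")};
for n,f in fs.items():
    w=cloud(f);M=masks(f);p=pts(f,M["bamboo"],(.3,.62,.2,.46,.0135,.022),w);print(n,rect(p))
main(fs,("ledge",))
E
```

```text
tcp_pos: [0.3668, 0.3732, 0.0054]
force: [-1.1, -1.3, 0.4]
gripper_force: 0.6
tcp_pos: [0.3674, 0.3727, 0.0052]
force: [-13.5, 2.6, 5.6]
gripper_force: 6.8
board ((435.27459716796875, 369.58953857421875), (118.23958587646484, 150.30860900878906), 1.7674431800842285)
long ledge inner y= [  0.0474 418.1213]
short ledge inner x= None
side (array([477.6, 368.9]), array([199. , 144.4]), 1.3)
scene (array([475.3, 369. ]), array([200.3, 159. ]), 1.4)
== side
ledgeL y 0.4407866613131199 [0.4469 0.4521 0.4563] 0.33050421128364615 [0.0203 0.443 ]
ledgeS x [0.5768 0.5805 0.5849] 0.23504182165060658 [-0.0212  0.5876]
== scene
ledgeL y 0.4216954118821642 [0.4289 0.4448 0.4537] 0.3651539121597741 [0.0103 0.4398]
ledgeS x [0.5568 0.5841 0.5881] 0.23087912689996276 [-0.0412  0.5958]
```

It is seated against the short ledge at 13.5 N. I'll do one final confirming +y nudge.

```bash
python3 -m crank '[[[0,0,0,-0.03,0,0,70],[0,0,0,-0.05,0,0,70],[0,0,0,0,0,-0.15,70],[0,0,0,0,0,-0.15,70],[0,0,0,0,0,-0.1,70],[0,0,-0.286,0,0,0,70],[0,0,-0.286,0,0,0,70],[0,0,-0.286,0,0,0,70],[0,0,-0.286,0,0,0,70],[0,0,-0.286,0,0,0,70]]]' >/dev/null
python3 -m crank '[[[0,0,-0.286,0,0,0,70],[0,0,-0.286,0,0,0,70],[0,0,-0.286,0,0,0,70],[0,0,-0.286,0,0,0,70],[0,0,-0.286,0,0,0,70],[0,0,-0.286,0,0,0,70],[0,0,0,0,0,0,70]]]' >/dev/null
python3 go.py .475 .25 .004 1.2
```

```text
t 37.5 tcp [0.3449 0.3727 0.1253] yaw 1.37 J [ 0.8213  0.3074  1.9761 -0.0003  0.8578  0.7976] F [0.0816 0.8309 0.2636] gap 0.0699 gf 0.0
turn [ 0.0008 -0.0002  0.0058] shift [-0.4179  0.425   0.4044]
```

```bash
python3 -m crank '[[[0,0,0.003,-0.1,0.1,0,70],[0,0,0.003,-0.1,0.1,0,70],[0,0,0,-0.1,0.1,0,70],[0,0,0,-0.118,0.1,0,70],[0,0,0,-0.02,0.02,0,70],[0,0,0,0,0,0.12,70],[0,0,0,0,0,0.12,70],[0,0,0,0,0,0.12,70],[0,0,0,0,0,0.042,70],[0,0,0,0,0,0,70]]]' | grep -E "tcp|force"
python3 -m crank '[[[0,0,0,0.04,0,0,70],[0,0,0,0.04,0,0,70],[0,0,0,0.02,0,0,70],[0,0,0,0.01,0,0,70],[0,0,0,0.01,0,0,70],[0,0,0,0,0,0,70]]]' | grep -E "tcp|force"
python3 -m crank '[[[0,0,0,0.008,0,0,70],[0,0,0,0,0,0,70]]]' | grep -E "tcp|force"
python3 go.py .475 .286 .004 1.2
```

```text
tcp_pos: [0.4723, 0.2435, 0.0034]
force: [0.1, -0.7, 0.3]
gripper_force: 0.0
tcp_pos: [0.4732, 0.2802, 0.005]
force: [0.2, 0.2, 0.0]
gripper_force: 0.0
tcp_pos: [0.4732, 0.2822, 0.0048]
force: [0.7, -0.3, 0.2]
gripper_force: 0.0
t 39.3 tcp [0.4732 0.2822 0.0048] yaw 1.05 J [ 0.535   0.5548  1.9389 -0.      0.648   0.5167] F [ 0.6642 -0.3325  0.1945] gap 0.0702 gf 0.0
turn [-0.0001  0.0001 -0.0053] shift [0.0127 0.0063 0.0026]
```

```bash
python3 -m crank '[[[0,0,0,0.008,0,0,70],[0,0,0,0,0,0,70]]]' | grep -E "tcp|force"
python3 -m crank '[[[0,0,0,0.006,0,0,70],[0,0,0,0,0,0,70]]]' | grep -E "tcp|force"
python3 -m crank '[[[0,0,0,0.006,0,0,70],[0,0,0,0,0,0,70]]]' | grep -E "tcp|force"
```

```text
tcp_pos: [0.4732, 0.2847, 0.0048]
force: [0.1, -0.2, 0.6]
gripper_force: 0.0
tcp_pos: [0.4728, 0.286, 0.0047]
force: [0.6, -3.0, 0.7]
gripper_force: 1.5
tcp_pos: [0.4729, 0.2864, 0.0047]
force: [3.9, -11.7, 3.5]
gripper_force: 6.6
```

Flush. I'll retreat and check everything.

```bash
python3 -m crank '[[[0,0,0,-0.03,0,0,70],[0,0,0,-0.08,0,0,70],[0,0,0,-0.08,0,-0.1,70],[0,0,0,-0.08,0,-0.14,70],[0,0,0,-0.08,-0.05,-0.14,70],[0,0,0,-0.05,-0.05,-0.14,70],[0,0,0,0,0,-0.14,70],[0,0,0,0,0,-0.14,70],[0,0,0,0,0,0,70],[0,0,0,0,0,0,70]]]'>/dev/null
python3 - <<'E'
from fit import *
s=arm.read_state();print(s["time"],s["tcp_pos"],s["force"])
f=snap("wrist","w14.png")
fs={n:snap(n,n+"14.png") for n in("side","scene")}
for n,f in fs.items():
    w=cloud(f);M=masks(f)
    p=pts(f,M["bamboo"],(.3,.62,.2,.46,.0135,.022),w);print(n,"board",rect(p))
    p=pts(f,M["green"],(.37,.59,-.36,-.2,.0,.08),w);print("tost",rect(p),np.percentile(p[:,2],[5,50,95]))
    for y0 in(-.18,-.06):
        p=pts(f,M["brown"],(.6,.72,y0,y0+.15,.2,.30),w);print("bar",len(p),np.median(p,0))
main(fs,("ledge",))
a=fs["side"]["image"];b=fs["scene"]["image"]
cv2.imwrite("pics/fin.png",np.hstack([cv2.resize(a[110:370,170:440],(400,385),interpolation=2),cv2.resize(b[120:380,100:370],(400,385),interpolation=2)])[:,:,::-1])
E
python3 wb.py w15.png
```

```text
40.9 [0.446  0.1682 0.2452] [ 0.7845 -0.3572 -0.5244]
side board (array([477.8, 369.4]), array([199.6, 143.4]), 1.0)
tost (array([ 466.6, -285.1]), array([103.7, 181.8]), 88.3) [0.012  0.0297 0.0346]
bar 79 [ 0.653  -0.0976  0.25  ]
bar 103 [0.6525 0.0213 0.2504]
scene board (array([476.9, 369.7]), array([198. , 155.7]), 1.5)
tost (array([ 467.2, -289.4]), array([ 82.6, 174.2]), 88.1) [0.0264 0.0309 0.0352]
bar 68 [ 0.6585 -0.1097  0.2498]
bar 81 [0.6594 0.0075 0.2489]
== side
ledgeL y 0.4208330324979091 [0.4469 0.4519 0.4559] 0.3305997755865654 [0.0199 0.4429]
ledgeS x [0.5767 0.5805 0.5848] 0.23263260910598352 [-0.0221  0.5878]
== scene
ledgeL y 0.42147545401781217 [0.4375 0.4446 0.4542] 0.3589336158099274 [0.0177 0.4365]
ledgeS x [0.5749 0.5848 0.5889] 0.23206754447048503 [-0.0318  0.5941]
board ((478.1729431152344, 340.9666748046875), (200.42776489257812, 95.83177185058594), 1.5535951852798462)
long ledge inner y= None
short ledge inner x= [  0.0211 566.9362]
```

View pics/fin.png

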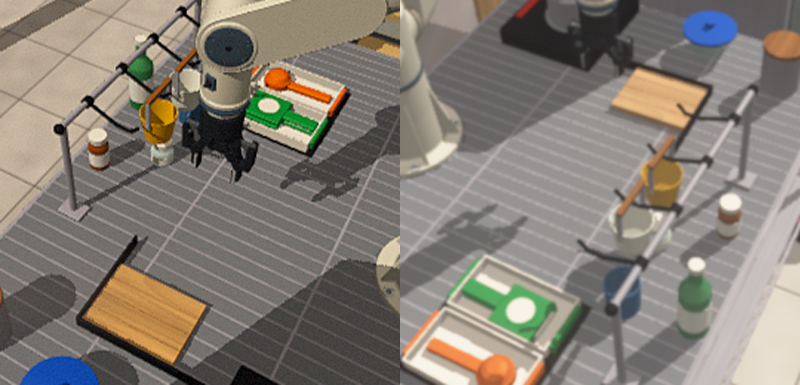

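Everything checks out: the pails are on hooks 1 and 2, the tostonera is flat in the green tray, and the board is flush in the corner.

```bash
python3 -c "
from plant import arm
print(arm.job_done())"
```

```text
the job is handed in; nothing more can be done
None
```

The job is handed in, though the judge returned no verdict: both pails on deck (yellow and white) hang on hooks, the tostonera lies flat in the green-tab tray about 15 mm off centre (limit 30 mm), and the board sits flush in the ledge corner.

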